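# Vent a freshly welded sleeve on its rolling dolly over the downdraught grille

### The arm

A 6-joint arm with a two-finger parallel gripper is mounted at the origin on the work surface. World frame = base frame: x ahead of the robot, y to its left, z up, the work surface at z = 0. Lengths are in mm, angles in degrees, forces in N, time in s.
With the tool pointing down it reaches from about 300 to 850 mm from the base axis. Payload 4.2 kg.
Tool frame: the origin (TCP) lies midway between the tips of the shut fingers; the grasp point (between the pads) lies 19 mm behind it; z points along the fingers, y is the line along which they close (so a half turn about z gives the same grasp; the last joint's range is limited). The gripper opens to 91 mm and grips with 3 to 60 N. Pads are 32 mm wide; open, the fingers measure 118 mm over their backs; the gripper's body (76 mm by 178 mm) begins 60 mm behind the grasp point.
Start: joints at [73.912, 18.312, 89.639, -0, 72.044, -1.146], TCP at [148.267, 555.572, 213.976] pointing down, gripper open.
Joint ranges: [-177.97, 177.97], [-48.28, 115.42], [12.27, 149.76], [-77.06, 257.06], [2.81, 150.46], [-146.56, 146.56]. Speed limits (degrees/s): [147.25, 147.25, 180, 180, 180, 180].

### API

Orientations are given as [roll, pitch, yaw] about the fixed x, y, z axes, in that order (R = Rz(yaw) Ry(pitch) Rx(roll)).
In Python, from workcell import env gives the robot as it stands.
- The arm moves only by the tool send_rows, never from a script. Its argument "steps" is a list that holds one entry, the list of rows, each a list of 5 numbers: the shift along the tool's x, y, z scaled (see below), then the turn about the tool's z scaled (see below), then the opening, from 0 (shut) to 1 (fully open). In form: [[[dx, dy, dz, yaw, fingers], ...]]. A call has 1 to 5 rows; each row shifts and turns the commanded pose from where the row before left it, along the tool's axes as they then stand; what a row does not reach is not made up. The controller multiplies each number of a shift by 0.04 m and each number of a turn by 0.12 rad. A row lasts 1/12 s, in which the tool goes at most 41.7 mm and 7.16 degrees, less where a joint would pass 70% of its speed; a pose out of reach is approached as far as the arm can. A call with a number of a shift or a turn outside -1 to 1 is refused whole. A call with a gripper value outside its range is refused whole. The fingers move at their own pace and stop on an object; "squeeze" is the grip in N (left out, the last holds). Time passes only in rows, so rows that do not move let the fingers close. It gives the time, the measured TCP pose, the force, the opening and the grip force at its end, in the units of the state.
- env.state(): the state, without advancing time (a new reading comes with each control period).
- env.grab_frame(name): name is "side" or "top"; returns a dict with "pixels" (420x560x3 uint8, red, green, blue), "depth" (420x560 float32, mm along the optical axis (not along the pixel's ray), 0 where there is no reading), "intrinsics" (3x3 intrinsics, pixels), "dist" ([k1, k2, p1, p2, k3] as OpenCV has them; the pictures are not rectified), "cam_to_world" (4x4, takes a point from camera to world coordinates). Camera axes: x right, y down, z forward; pixel columns grow to the right and rows downward; lengths in mm; the calibration is good to about 2 mm. A picture is of the moment at which its call begins.
- env.job_done(): hands the job in; it is judged then, once.
The state is a dict: "time_s": time; "qpos": joint angles; "qvel": joint speeds; "effort": joint torques, N m; "ee_pos": TCP position; "ee_rot": TCP orientation; "force": force on the tool from outside, world axes, zero at the start; "torque": the same for the moment, N m; "gripper_width": finger opening in mm; "gripper_force": force on a finger pad.
Only numpy, scipy, OpenCV 4.12 (cv2) and the standard library are available. Lean on these libraries where they do the work, as an engineer would, in place of code of your own. Each camera call takes 0.05 s, during which the arm holds its last target. There are 200 camera calls.

### The job

Pick up the tray by its grip block, with the free-running wheeled dolly that carries the welded sleeve riding in it, carry it over to the extraction unit, and bring the dolly to rest in the middle of the tray, right above the middle of the grille, with the tray near level and roughly 100 mm clear above the grille. Keep it there, calm and in the middle, for at least five seconds while the fumes are drawn off, and finish still holding it there. The dolly has no brake: never let it run up against either end of the tray, never tip the tray, do not rest or knock the tray on the extraction unit, and leave the jar, the spare sleeve and the spanner alone.

Things in the scene. Friction and masses are not known exactly. Their poses are not given: they have to be found in the camera images.
- tray: Aluminium carrying tray, loose, nominal 0.30 kg with its grip. Origin: centre of the underside of the pan; y is the long axis, along which the dolly rolls, z up; the grip is on the -x side (towards the robot). Pan 100 mm (x) by 340 mm (y). Lipped side channels guide the dolly, tops at z = 34 mm; end walls' tops at z = 40 mm. Stands flat on the bench.
- tray_floor (a point): Middle of the tray's flat floor, 6 mm above the tray's origin; axes as the tray.
- grip (a point): Point at which to grip the tray's grip: black upright block 28 mm (x) by 36 mm (y), 80 mm tall from the bench, joined to the pan by a neck 12 mm high. This point is at x = -90 mm, z = 50 mm in the tray's frame. Take it from above, fingers closing along the tray's y on the faces at y = +/-18 mm, with a firm grip (50 to 100 N): the load hangs off to one side.
- dolly (a joint): Place of the dolly along the tray's y axis, in m: 0 in the middle of the tray, positive towards the tray's +y end, end stops at +/-0.126. It starts at rest between 0.04 and 0.085. It rolls almost freely (sticks only below 0.001 rad of slope, drag 0.06 N per m/s).
- dolly_mid (a point): Centre of the plate of the dolly: four black wheels, grey plate 76 mm (x) by 80 mm (y), a flanged steel sleeve fixed upright on it; 66 mm high, about 0.30 kg (varies). Held in the tray's side channels, free only along its y. This point is 26 mm above the tray's origin. Down a small slope a (rad) it speeds up at 9.81 x a m/s2; when the tray accelerates along y at b it lags in the tray at b.
- extractor: Fixed downdraught extraction unit on the bench: grey housing 220 mm (x) by 200 mm (y) by 40 mm high with a slatted dark grille on top. Origin: centre of its underside on the bench; z up.
- grille (a point): Centre of the grille, on its top face, 40 mm above the bench.
- jar: Bystander: closed grey jar, 60 mm diameter, 70 mm high, standing on the far side of the bench. Origin: centre of its underside.
- spare: Bystander: a second flanged sleeve like the one on the dolly, standing on its flange on the far side, 64 mm diameter, 42 mm high. Origin: centre of its underside.
- spanner: Bystander: steel spanner lying flat on the far side of the bench. Origin: underside at the middle of its length.

How it is judged (in metres and radians):
On the way, in this order (a step that is already met when the one before it is completed fails the run):
1. the tray is lifted off the bench (height (world z) of tray above 0.04 m), for 0.2 s.
2. the dolly stays in the middle of the tray (within 25 mm) over the grille (within 50 mm) for 4.5 s, slow, the tray held 30 to 180 mm above the grille and within 0.12 rad of level (value of joint dolly between -0.025 and 0.025 m and horizontal distance between dolly_mid and grille below 0.05 m and z of tray in the frame of grille between 0.03 and 0.18 m and angle between tray's own z axis and vertical below 0.12 rad and velocity of joint dolly between -0.08 and 0.08 m/s), for 4.5 s.
At the end, for the whole second after the job is handed in: The tray is still held by the fingers, its underside 30 to 180 mm above the grille and within 0.12 rad of level; the dolly is within 30 mm of the middle of the tray and within 55 mm, seen from above, of the middle of the grille, rolling slower than 0.08 m/s (value of joint dolly between -0.03 and 0.03 m and horizontal distance between dolly_mid and grille below 0.055 m and z of tray in the frame of grille between 0.03 and 0.18 m and angle between tray's own z axis and vertical below 0.12 rad and velocity of joint dolly between -0.08 and 0.08 m/s and contact force between the fingers and tray above 2 N); the arm keeps its last pose, push and grip.
It fails at once if the dolly runs up against an end stop of the tray (value of joint dolly above 0.122 m or value of joint dolly below -0.122 m).
It fails at once if the tray is tipped (angle between tray's own z axis and vertical above 0.3 rad).
It fails at once if the tray knocks or rests on the extraction unit (contact force between tray and extractor above 1 N).
It fails at once if a bystander is disturbed (distance of any of jar, spare, spanner from where it was at the start of the episode above 0.03 m).
It also fails if it takes over 64 s, if anything falls off the work surface, if the arm or the gripper's body presses on something with over 40 N, if the wrist force passes 120 N, or if a joint passes its speed limit or range.

## Working session

There is one attempt and no reset: what is moved stays moved. The work goes in short steps, Python scripts to look and compute and a tool call to move; the robot and the scene stay as the last step left them, time stands still between calls to the robot, and variables do not carry over. Pictures are saved under pics/ and viewed, at most 10 in all, crops included, and the job is handed in when it is done.

Besides the shell and the picture viewer there is one more tool, called after ">>>" by a JSON object that holds its "op" and its "data". send_rows: Moves the arm, as the interface text tells. Shifts and turns lie within -1 to 1; 1 stands for 0.04 m of shift or 0.12 rad of turn. Its arguments: {"type":"object","properties":{"steps":{"type":"array"},"squeeze":{"type":"number"}},"required":["steps"]}

```bash
ls; mkdir -p pics; cat > h.py <<'E'
import numpy as np, cv2
from workcell import env
def pts(f):
    K=np.array(f["intrinsics"]);d=f["depth"];h,w=d.shape
    uv=np.stack(np.meshgrid(np.arange(w),np.arange(h)),-1).reshape(-1,1,2).astype(np.float64)
    n=cv2.undistortPoints(uv,K,np.array(f["dist"],float)).reshape(h,w,2)
    P=np.dstack([n*d[...,None],d]); T=np.array(f["cam_to_world"])
    W=P@T[:3,:3].T+T[:3,3]; W[d==0]=np.nan
    return W
E
python3 - <<'E'
from h import *
for n in("top","side"):
    f=env.grab_frame(n);cv2.imwrite(f"pics/{n}0.png",f["pixels"][...,::-1]);np.savez(f"{n}0.npz",**f)
    print(n,np.round(f["cam_to_world"],2).tolist())
s=env.state();print(s)
E
```

```text
pics
top [[0.02, -0.99, 0.17, 472.71], [-1.0, -0.02, -0.03, 11.83], [0.03, -0.17, -0.99, 1047.25], [0.0, 0.0, 0.0, 1.0]]
side [[0.79, -0.46, 0.4, 269.8], [-0.61, -0.6, 0.51, -462.06], [0.01, -0.65, -0.76, 768.18], [0.0, 0.0, 0.0, 1.0]]
{'time_s': 0.1, 'qpos': array([ 7.39115143e+01,  1.83470166e+01,  8.96980167e+01,  1.43814280e-03,
        7.20431561e+01, -1.14776850e+00]), 'qvel': array([ 0.01566908, -0.05969319, -0.171255  ,  0.03761845, -0.02397403,
        0.08285545]), 'effort': array([ 4.36751507e-04, -4.13331199e+01, -2.32507896e+01,  7.28739705e-02,
        4.20718349e-02, -5.32403374e-05]), 'ee_pos': array([148.13468134, 555.13896963, 213.22346844]), 'ee_rot': array([-1.79911856e+02, -3.13365045e-03,  1.65058836e+02]), 'force': array([0.01776931, 0.45114957, 0.15731702]), 'torque': array([-0.00156286, -0.03278947,  0.07454581]), 'gripper_force': 0.0, 'gripper_width': 91.32337210673525}
```

View pics/top0.png

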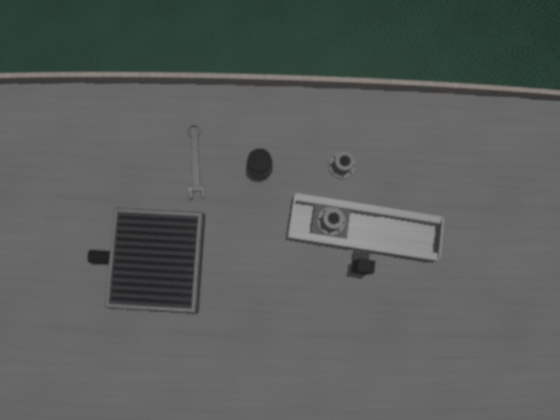

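View pics/side0.png

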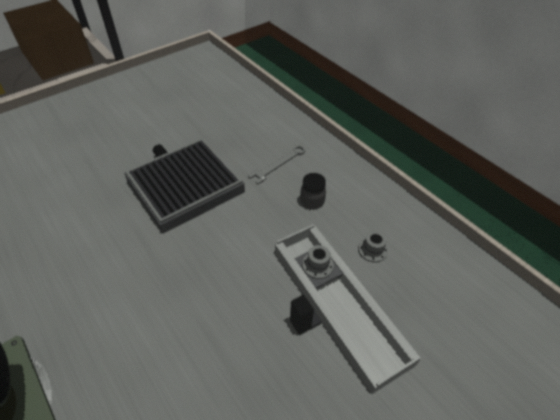

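The top view shows the tray at about (365,228), with its grip at (364,267) and the dolly at (332,220). The extractor is at (155,260), and the bystanders are at (195,162), (260,164) and (343,164). The side view matches this layout.

```bash
cat > m.py <<'E'
from h import *
for n in("top","side"):
    f=dict(np.load(f"{n}0.npz"));W=pts(f);z=W[...,2]
    print(n,"bench z",np.nanmedian(z))
    m=((z>15)&(z<200)&(W[...,0]<780)&(W[...,0]>250)&(abs(W[...,1])<600)).astype(np.uint8)
    k,l,st,c=cv2.connectedComponentsWithStats(m)
    for i in range(1,k):
        if st[i,4]<60: continue
        P=W[l==i];print(st[i].tolist(),"med",np.round(np.median(P,0),1),"zmax",P[:,2].max().round(1), "rect",cv2.minAreaRect(P[:,:2].astype(np.float32)))
E
python3 m.py
cat > g.py <<'E'
from h import *
f=dict(np.load("top0.npz"));W=pts(f);z=W[...,2]
g=(z>70)&(z<90)&(W[...,0]<600);print("grip top",g.sum(),W[g].mean(0) if g.any() else 0)
d=(z>57)&(z<70)&(abs(W[...,1]+100)<250);print("z57-70",np.round(W[d].mean(0),1),d.sum())
E
python3 g.py
```

```text
top bench z 0.2409394560081637
[247, 148, 26, 31, 648] med [747.1  30.3  69.7] zmax 76.0 rect ((751.7198486328125, 30.77865982055664), (55.99333190917969, 55.47468185424805), 45.7132568359375)
[334, 154, 21, 19, 305] med [ 759.8 -158.8   42. ] zmax 48.5 rect ((761.3394775390625, -160.07066345214844), (36.59178161621094, 43.05998611450195), 0.4753095507621765)
[288, 193, 156, 69, 3670] med [ 619.9 -158.1   34.2] zmax 77.4 rect ((619.0587158203125, -210.81231689453125), (340.5868225097656, 102.20094299316406), 82.09292602539062)
[87, 207, 118, 106, 9568] med [534.3 253.   38.2] zmax 46.9 rect ((536.9496459960938, 278.55816650390625), (251.69052124023438, 222.02362060546875), 88.7188949584961)
[352, 257, 23, 18, 326] med [ 528.7 -193.5   79.6] zmax 85.6 rect ((534.7359619140625, -197.94625854492188), (37.4744987487793, 38.961097717285156), 82.4170150756836)
side bench z -0.9931717203073163
[125, 138, 120, 93, 6201] med [527.1 237.   37.3] zmax 43.6 rect ((535.1107788085938, 277.6029357910156), (255.07908630371094, 219.4182891845703), 88.41136932373047)
[300, 173, 26, 34, 718] med [742.8  18.4  59.5] zmax 73.1 rect ((751.023681640625, 27.652963638305664), (57.00196838378906, 55.41615295410156), 86.62611389160156)
[275, 225, 146, 167, 4940] med [ 609.  -176.5   33. ] zmax 76.3 rect ((617.6296997070312, -210.6903076171875), (341.4180908203125, 102.04559326171875), 82.31179809570312)
[364, 231, 23, 24, 396] med [ 756.5 -164.9   40.7] zmax 45.7 rect ((760.4066772460938, -161.82118225097656), (38.779170989990234, 44.163658142089844), 4.489413261413574)
[290, 295, 24, 37, 640] med [ 522.1 -206.    72.2] zmax 82.9 rect ((528.095947265625, -199.46929931640625), (36.20309829711914, 29.397401809692383), 80.33694458007812)
grip top 246 [ 529.31834741 -196.23592846   80.18727402]
z57-70 [708.9 -14.6  67.1] 250
```

>>> {"op": "send_rows", "data": {"steps": [[[-0.64,-0.71,0,0,1],[-0.64,-0.71,0,0,1],[-0.64,-0.71,0,0,1],[-0.64,-0.71,0,0,1],[-0.64,-0.71,0,0,1]]], "squeeze": 60}}

```text
time_s: 0.52
ee_pos: [235.5, 383.5, 213.5]
ee_rot: [-180.0, -0.0, 165.1]
force: [0.5, -0.1, 0.1]
gripper_width: 90.9
gripper_force: 0.0
```

>>> {"op": "send_rows", "data": {"steps": [[[-0.64,-0.71,0,0,1],[-0.64,-0.71,0,0,1],[-0.64,-0.71,0,0,1],[-0.64,-0.71,0,0,1],[-0.64,-0.71,0,0,1]]]}}

```text
time_s: 0.93
ee_pos: [322.5, 213.3, 213.8]
ee_rot: [-180.0, -0.0, 165.1]
force: [0.5, 0.0, 0.1]
gripper_width: 90.8
gripper_force: 0.0
```

>>> {"op": "send_rows", "data": {"steps": [[[-0.64,-0.71,0,0,1],[-0.64,-0.71,0,0,1],[-0.64,-0.71,0,0,1],[-0.64,-0.71,0,0,1],[-0.64,-0.71,0,0,1]]]}}

```text
time_s: 1.35
ee_pos: [409.6, 43.1, 213.8]
ee_rot: [180.0, -0.0, 165.0]
force: [1.0, 0.3, -0.3]
gripper_width: 90.8
gripper_force: 0.0
```

>>> {"op": "send_rows", "data": {"steps": [[[-0.64,-0.71,0,0,1],[-0.64,-0.71,0,0,1],[-0.64,-0.71,0,0,1],[-0.64,-0.71,0,0,1],[-0.64,-0.71,0,-0.5,1]]]}}

```text
time_s: 1.77
ee_pos: [496.7, -127.1, 213.6]
ee_rot: [180.0, -0.0, 168.5]
force: [1.0, 0.4, -0.1]
gripper_width: 91.1
gripper_force: 0.0
```

>>> {"op": "send_rows", "data": {"steps": [[[-0.6,-0.7,0,-0.5,1],[-0.6,-0.7,0,0,1],[0,0,0,0,1]]]}}

```text
time_s: 2.02
ee_pos: [537.1, -193.9, 212.7]
ee_rot: [-179.9, 0.1, 171.7]
force: [1.0, -0.6, 0.3]
gripper_width: 91.1
gripper_force: 0.0
```

```bash
cat >> h.py <<'E'
from scipy.spatial.transform import Rotation as R
def plan(target,yaw,s=None):
    s=s or env.state();r=R.from_euler('xyz',s["ee_rot"],degrees=True).as_matrix()
    d=np.array(target)-s["ee_pos"];dy=(yaw-s["ee_rot"][2]+180)%360-180
    print("t",round(s["time_s"],2),"tcp",s["ee_pos"].round(1),s["ee_rot"].round(2),"units",(r.T@d/40).round(3),"yaw units",round(-np.radians(dy)/.12,3),"F",np.round(s["force"],1),"w",round(s["gripper_width"],1))
def dolly(W,c,yaw,z0=0):
    """c: tray origin xy, yaw deg"""
    a=np.radians(yaw);D=W-np.array([c[0],c[1],z0]);x=D[...,0]*np.cos(a)+D[...,1]*np.sin(a);y=-D[...,0]*np.sin(a)+D[...,1]*np.cos(a);z=D[...,2]
    m=(abs(x)<42)&(abs(y)<160)&(z>56)&(z<74)
    if m.sum()<10:return None
    return round(np.percentile(y[m],2),1),round(np.percentile(y[m],98),1),round(np.median(y[m]),1),round(np.median(x[m]),1),int(m.sum()),round(np.median(z[m]),1)
E
python3 - <<'E'
from h import *
plan((529,-198.5,31),172.1)
for n in("top","side"): print(n,dolly(pts(dict(np.load(n+"0.npz"))),(618.3,-210.8),-7.8))
E
```

```text
t 2.02 tcp [ 537.1 -193.9  212.7] [-1.7986e+02  1.2000e-01  1.7171e+02] units [ 0.194 -0.131  4.544] yaw units -0.056 F [ 1.  -0.6  0.3] w 91.1
top (np.float64(61.4), np.float64(102.0), np.float64(81.8), np.float64(-1.5), 261, np.float64(72.1))
side (np.float64(59.5), np.float64(99.7), np.float64(76.6), np.float64(-3.9), 397, np.float64(71.3))
```

>>> {"op": "send_rows", "data": {"steps": [[[0.19,-0.13,0.7,-0.06,1],[0,0,0.8,0,1],[0,0,0.8,0,1],[0,0,0.7,0,1],[0,0,0.5,0,1]]]}}

```text
time_s: 2.43
ee_pos: [524.1, -191.7, 71.0]
ee_rot: [179.9, -0.2, 172.3]
force: [0.1, 0.5, 0.1]
gripper_width: 90.9
gripper_force: 0.0
```

>>> {"op": "send_rows", "data": {"steps": [[[0,0,0.5,0,1],[0,0,0.3,0,1],[0,0,0.2,0,1],[0,0,0.05,0,1],[0,0,0,0,1]]]}}

```text
time_s: 2.85
ee_pos: [525.8, -192.4, 31.6]
ee_rot: [180.0, -0.0, 172.3]
force: [0.1, -0.1, 0.1]
gripper_width: 91.5
gripper_force: 0.0
```

```bash
python3 - <<'E'
from h import *
plan((529,-198.5,31),172.1)
for n in("top","side"):
    f=env.grab_frame(n); W=pts(f);print(n,dolly(W,(618.3,-210.8),-7.8));cv2.imwrite(f"pics/{n}1.png",f["pixels"][...,::-1])
cv2.imwrite("pics/both1.png",cv2.resize(np.hstack([cv2.imread("pics/top1.png"),cv2.imread("pics/side1.png")]),(800,300)))
E
```

```text
t 2.85 tcp [ 525.8 -192.4   31.6] [ 1.7998e+02 -5.0000e-02  1.7235e+02] units [-0.1   -0.141  0.016] yaw units 0.036 F [ 0.1 -0.1  0.1] w 91.5
top (np.float64(61.4), np.float64(102.0), np.float64(82.4), np.float64(-0.8), 259, np.float64(71.9))
side (np.float64(60.0), np.float64(74.5), np.float64(64.6), np.float64(11.2), 26, np.float64(70.3))
```

View pics/both1.png

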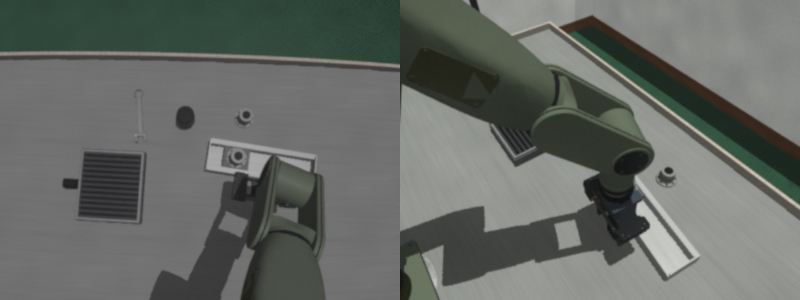

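The image shows the gripper straddling the grip block, and the dolly is visible in the top camera. I'll centre the gripper on the block, then close.

>>> {"op": "send_rows", "data": {"steps": [[[-0.08,-0.12,0,0.03,1],[0,0,0,0,1],[0,0,0,0,0.6],[0,0,0,0,0.5],[0,0,0,0,0.45]]]}}

```text
time_s: 3.37
ee_pos: [528.6, -197.8, 32.1]
ee_rot: [180.0, 0.0, 172.1]
force: [-0.4, -0.7, -0.2]
gripper_width: 73.9
gripper_force: 0.0
```

>>> {"op": "send_rows", "data": {"steps": [[[0,0,0,0,0.42],[0,0,0,0,0.39],[0,0,0,0,0.36],[0,0,0,0,0.3],[0,0,0,0,0]]]}}

```text
time_s: 3.78
ee_pos: [528.5, -197.7, 31.9]
ee_rot: [180.0, -0.0, 172.1]
force: [-0.2, 0.4, -1.1]
gripper_width: 40.9
gripper_force: 0.0
```

>>> {"op": "send_rows", "data": {"steps": [[[0,0,0,0,0],[0,0,0,0,0],[0,0,0,0,0]]]}}

```text
time_s: 4.03
ee_pos: [528.5, -197.6, 31.9]
ee_rot: [180.0, -0.0, 172.1]
force: [0.4, 1.7, -0.3]
gripper_width: 35.6
gripper_force: 60.0
```

```bash
cat > look.py <<'E'
import sys
from h import *
# tray rigid to tool: origin = tcp + 90 mm along tray x ; grip height
def look(n="top",save=None,off=(0,0),yawoff=0):
    f=env.grab_frame(n);s=env.state();W=pts(f)
    yaw=s["ee_rot"][2]-180+yawoff;a=np.radians(yaw)
    c=s["ee_pos"][:2]+90*np.array([np.cos(a),np.sin(a)])
    z0=s["ee_pos"][2]-31
    d=dolly(W,c,yaw,z0)
    print("t",round(s["time_s"],2),n,"dolly",None if d is None else [float(v) for v in d],"tray",c.round(1),"yaw",yaw.round(2),"z",z0.round(1),"rot",s["ee_rot"].round(2),"F",np.round(s["force"],1),"T",np.round(s["torque"],2),"g",round(s["gripper_force"],1),round(s["gripper_width"],1))
    # slope along tray y from far side channel/end tops
    D=W-np.array([c[0],c[1],z0]);x=D[...,0]*np.cos(a)+D[...,1]*np.sin(a);y=-D[...,0]*np.sin(a)+D[...,1]*np.cos(a);z=D[...,2]
    m=(x>42)&(x<49)&(abs(y)<162)&(z>20)&(z<50)
    if m.sum()>50: p=np.polyfit(y[m],z[m],1);print("rim slope",p.round(4),m.sum(),"yspan",np.ptp(y[m]).round(0))
    if save: cv2.imwrite("pics/"+save,f["pixels"][...,::-1])
    return W
if __name__=="__main__": look(*sys.argv[1:])
E
python3 look.py
```

```text
t 4.08 top dolly [61.1, 101.4, 81.6, 0.0, 317.0, 71.4] tray [ 617.6 -209.9] yaw -7.86 z 0.9 rot [ 1.7998e+02 -1.0000e-02  1.7214e+02] F [-0.1  1.8 -0.4] T [ 0.15 -0.05  0.07] g 60.0 35.7
rim slope [-3.00000e-04  3.32743e+01] 442 yspan 323.0
```

>>> {"op": "send_rows", "data": {"steps": [[[0,0.08,0,0,0],[0,0.18,0,0,0],[0,0.26,0,0,0],[0,0.3,0,0,0],[0,0.3,0,0,0]]]}}

```text
time_s: 4.5
ee_pos: [534.7, -152.3, 31.9]
ee_rot: [-180.0, 0.0, 172.1]
force: [-0.5, -3.3, 0.4]
gripper_width: 35.6
gripper_force: 60.0
```

```bash
python3 look.py
```

```text
t 4.55 top dolly [15.5, 55.3, 36.0, 1.0, 316.0, 71.5] tray [ 624.1 -162.4] yaw -7.77 z 0.9 rot [ 1.7994e+02 -1.0000e-02  1.7223e+02] F [-0.1  2.3  0. ] T [-0.44  0.14 -0.23] g 60.0 35.6
rim slope [1.50000e-03 3.32275e+01] 439 yspan 323.0
```

>>> {"op": "send_rows", "data": {"steps": [[[0,0.2,0,0,0],[0,0.3,0,0,0],[0,0.3,0,0,0],[0,0.15,0,0,0],[0,0.05,0,0,0]]]}}

```text
time_s: 4.97
ee_pos: [540.2, -112.5, 31.9]
ee_rot: [180.0, -0.0, 172.2]
force: [-1.4, -2.9, -0.8]
gripper_width: 35.7
gripper_force: 60.0
```

```bash
python3 look.py; python3 look.py
```

```text
t 5.02 top dolly [-13.8, 23.6, 0.8, 16.7, 62.0, 71.7] tray [ 629.4 -124.6] yaw -7.78 z 0.9 rot [ 1.7997e+02 -1.0000e-02  1.7222e+02] F [ 0.2  2.2 -1. ] T [ 0.04 -0.03  0.06] g 60.0 35.8
rim slope [-1.40000e-03  3.31992e+01] 449 yspan 324.0
t 5.07 top dolly [-11.8, 27.0, 4.9, 16.6, 59.0, 72.1] tray [ 629.4 -124.9] yaw -7.77 z 0.9 rot [ 1.7996e+02 -2.0000e-02  1.7223e+02] F [ 0.5  2.9 -0.4] T [-0.02 -0.03  0.23] g 60.0 36.0
rim slope [8.00000e-04 3.33246e+01] 445 yspan 323.0
```

>>> {"op": "send_rows", "data": {"steps": [[[0,0.0,0,0,0],[0,0,0,0,0],[0,0,0,0,0],[0,0,0,0,0],[0,0,0,0,0]]]}}

```text
time_s: 5.48
ee_pos: [540.1, -113.8, 31.9]
ee_rot: [180.0, -0.0, 172.1]
force: [0.7, 3.1, -0.9]
gripper_width: 35.6
gripper_force: 60.0
```

```bash
python3 look.py top top2.png; python3 look.py side side2.png
```

```text
t 5.53 top dolly [0.6, 36.7, 28.5, 9.5, 104.0, 71.6] tray [ 629.2 -126.1] yaw -7.87 z 0.9 rot [ 1.7998e+02 -1.0000e-02  1.7213e+02] F [ 0.7  2.2 -1. ] T [ 0.35 -0.04  0.29] g 60.0 35.6
rim slope [-1.10000e-03  3.33836e+01] 448 yspan 322.0
t 5.58 side dolly [-6.0, 29.9, 8.2, -0.8, 314.0, 70.4] tray [ 629.2 -126.2] yaw -7.87 z 0.9 rot [ 1.7998e+02 -1.0000e-02  1.7213e+02] F [ 0.2  3.  -1.7] T [ 0.39 -0.06  0.29] g 60.0 35.7
rim slope [-6.00000e-04  3.22093e+01] 413 yspan 296.0
```

>>> {"op": "send_rows", "data": {"steps": [[[0,0.0,0,0,0],[0,0,0,0,0],[0,0,0,0,0],[0,0,0,0,0],[0,0,0,0,0]]]}}

```text
time_s: 6.0
ee_pos: [540.1, -113.8, 31.9]
ee_rot: [180.0, -0.0, 172.1]
force: [0.9, 2.3, -0.9]
gripper_width: 35.5
gripper_force: 60.0
```

```bash
python3 look.py top top3.png; python3 look.py side side3.png
```

```text
t 6.05 top dolly [9.6, 42.1, 32.1, 6.7, 132.0, 71.5] tray [ 629.2 -126.1] yaw -7.87 z 0.9 rot [ 1.7999e+02 -1.0000e-02  1.7213e+02] F [-0.2  2.  -1.4] T [ 0.44 -0.06  0.27] g 60.0 35.7
rim slope [3.00000e-04 3.32778e+01] 445 yspan 323.0
t 6.1 side dolly [-0.3, 33.1, 11.4, -0.1, 269.0, 70.3] tray [ 629.3 -126.1] yaw -7.87 z 0.9 rot [179.99  -0.   172.13] F [ 0.2  1.  -0.5] T [0.5  0.01 0.29] g 60.0 35.6
rim slope [6.00000e-04 3.21672e+01] 400 yspan 294.0
```

View pics/top3.png

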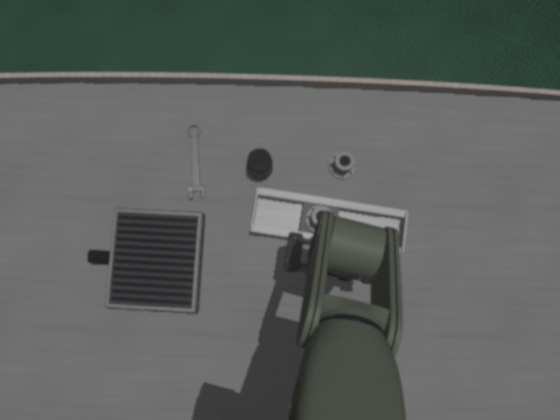

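The arm covers the right part of the sleeve at (318,215), so I'll measure from the visible left edge. I'll trim the tray by about 30 mm.

>>> {"op": "send_rows", "data": {"steps": [[[0,0.1,0,0,0],[0,0.2,0,0,0],[0,0.22,0,0,0],[0,0.15,0,0,0],[0,0.05,0,0,0]]]}}

```text
time_s: 6.52
ee_pos: [544.2, -84.2, 31.9]
ee_rot: [-180.0, -0.0, 172.2]
force: [-0.1, -2.6, -0.7]
gripper_width: 35.7
gripper_force: 60.0
```

>>> {"op": "send_rows", "data": {"steps": [[[0,0.0,0,0,0],[0,0,0,0,0],[0,0,0,0,0],[0,0,0,0,0],[0,0,0,0,0]]]}}

```text
time_s: 6.93
ee_pos: [544.1, -85.1, 31.9]
ee_rot: [180.0, -0.0, 172.2]
force: [0.5, 1.8, -1.5]
gripper_width: 35.8
gripper_force: 60.0
```

```bash
cat > d.py <<'E'
import sys
from h import *
def rd(tags=("top","side"),pic=None,n=0):
  for cam in tags:
    f=env.grab_frame(cam);s=env.state();W=pts(f)
    yaw=s["ee_rot"][2]-180;a=np.radians(yaw);c=s["ee_pos"][:2]+90*np.array([np.cos(a),np.sin(a)])
    z0=s["ee_pos"][2]-31
    D=W-np.array([c[0],c[1],z0]);x=D[...,0]*np.cos(a)+D[...,1]*np.sin(a);y=-D[...,0]*np.sin(a)+D[...,1]*np.cos(a);z=D[...,2]
    o="";m=(abs(x)<42)&(abs(y)<150)&(z>60)&(z<76)
    if m.sum()>15:
        P=np.c_[x[m],y[m]]
        lo,hi=np.percentile(P[:,1],[2,98]);o=f"sleeve lo+20 {lo+20.2:.1f} hi-20 {hi-20.2:.1f} n {m.sum()} x {P[:,0].min():.0f}..{P[:,0].max():.0f}"
    # plate edge: pixels around z=26..30 plateau vs floor z=6
    for k,(x0,x1) in {"L":(-34,-22),"R":(22,34)}.items():
        b=(x>x0)&(x<x1)&(abs(y)<150)&(z>20)&(z<36)
        if b.sum()>20:
            l,h=np.percentile(y[b],[2,98]);o+=f" plate{k} {l:.0f}..{h:.0f} n{b.sum()}"
    r=(x>42)&(x<49)&(abs(y)<162)&(z>20)&(z<50)
    if r.sum()>50: p=np.polyfit(y[r],z[r],1);o+=f" slope {p[0]:.4f} h {p[1]:.1f} span {np.ptp(y[r]):.0f}"
    print(f"t {s['time_s']:.2f}",cam,o)
    if pic: cv2.imwrite(f"pics/{cam}{pic}.png",f["pixels"][...,::-1])
  print("tray",c.round(1),"yaw",yaw.round(2),"z",z0.round(1),"rot",s["ee_rot"].round(2),"F",np.round(s["force"],1),"T",np.round(s["torque"],2),"w",round(s["gripper_width"],1))
if __name__=="__main__": rd(pic=sys.argv[1] if len(sys.argv)>1 else None)
E
python3 d.py 4
```

```text
t 6.98 top sleeve lo+20 5.0 hi-20 -0.8 n 116 x 4..24 plateL -146..147 n33 plateR -35..43 n121 slope -0.0023 h 33.4 span 323
t 7.03 side sleeve lo+20 2.4 hi-20 2.5 n 357 x -22..21 plateR -86..82 n97 slope 0.0004 h 32.3 span 303
tray [633.2 -97.5] yaw -7.86 z 0.9 rot [179.99  -0.   172.14] F [ 1.4  2.4 -0.9] T [ 0.35 -0.05  0.24] w 35.4
```

>>> {"op": "send_rows", "data": {"steps": [[[0,0.0,-0.1,0,0],[0,0,-0.3,0,0],[0,0,-0.5,0,0],[0,0,-0.4,0,0],[0,0,-0.3,0,0]]]}}

```text
time_s: 7.45
ee_pos: [543.3, -85.7, 96.5]
ee_rot: [-180.0, -0.1, 172.1]
force: [0.3, 0.9, -6.4]
gripper_width: 35.8
gripper_force: 60.0
```

```bash
python3 d.py 5
```

```text
t 7.50 top sleeve lo+20 12.4 hi-20 -1.6 n 58 x 7..22 plateL 43..97 n22 plateR -30..49 n156 slope -0.0005 h 30.8 span 323
t 7.55 side sleeve lo+20 7.4 hi-20 6.7 n 388 x -22..20 plateL -146..-46 n21 plateR -115..69 n103 slope -0.0008 h 33.7 span 307
tray [633.8 -98.3] yaw -7.9 z 66.3 rot [-1.7997e+02  1.3000e-01  1.7210e+02] F [ 1.1 -0.7 -6.7] T [0.04 0.47 0.03] w 36.1
```

>>> {"op": "send_rows", "data": {"steps": [[[0,0,0,0,0],[0,0,0,0,0],[0,0,0,0,0]]]}}

```text
time_s: 7.8
ee_pos: [542.8, -85.2, 94.5]
ee_rot: [180.0, -0.2, 172.1]
force: [-0.0, -1.0, -7.2]
gripper_width: 36.0
gripper_force: 60.0
```

```bash
python3 d.py 6
```

```text
t 7.85 top sleeve lo+20 15.2 hi-20 -2.1 n 49 x 11..23 plateL 43..146 n49 plateR -28..49 n140 slope -0.0001 h 32.5 span 324
t 7.90 side sleeve lo+20 9.1 hi-20 9.0 n 371 x -22..21 plateR -137..68 n121 slope -0.0004 h 31.4 span 307
tray [632.5 -97.5] yaw -7.86 z 63.9 rot [ 1.7999e+02 -1.4000e-01  1.7214e+02] F [-0.3 -0.4 -6.4] T [0.02 0.47 0.02] w 35.6
```

>>> {"op": "send_rows", "data": {"steps": [[[0,0.03,-0.2,0,0],[0,0.06,-0.5,0,0],[0,0.06,-0.6,0,0],[0,0.05,-0.5,0,0],[0,0.03,-0.25,0,0]]]}}

```text
time_s: 8.32
ee_pos: [546.9, -76.1, 181.1]
ee_rot: [180.0, 0.3, 172.1]
force: [1.9, -0.0, -6.2]
gripper_width: 35.9
gripper_force: 60.0
```

```bash
python3 d.py 7
```

```text
t 8.37 top sleeve lo+20 14.9 hi-20 -7.7 n 21 x 18..22 plateL 47..144 n22 plateR -35..44 n76 slope -0.0009 h 32.9 span 324
t 8.42 side sleeve lo+20 2.6 hi-20 2.9 n 356 x -20..22 plateL -147..-29 n60 plateR -37..4 n85 slope -0.0005 h 35.1 span 259
tray [635.9 -88.4] yaw -7.84 z 149.1 rot [180.     0.28 172.16] F [ 0.5  0.2 -5.7] T [0.03 0.47 0.05] w 35.8
```

>>> {"op": "send_rows", "data": {"steps": [[[0,0.05,0,0.15,0],[0,0.1,0,0.35,0],[0.01,0.17,0,0.55,0],[0.01,0.18,0,0.64,0],[0.01,0.18,0,0.64,0]]]}}

```text
time_s: 8.83
ee_pos: [549.3, -49.0, 175.8]
ee_rot: [-179.9, -0.3, 155.8]
force: [-0.4, 0.7, -6.4]
gripper_width: 35.8
gripper_force: 60.0
```

```bash
python3 d.py 8
```

```text
t 8.88 top  plateL -148..148 n31 plateR 9..46 n64 slope -0.0008 h 32.5 span 324
t 8.93 side sleeve lo+20 4.2 hi-20 4.6 n 426 x -21..21 plateL -132..9 n118 plateR -131..23 n150 slope -0.0012 h 31.3 span 323
tray [632.  -84.9] yaw -23.86 z 145.0 rot [-179.97   -0.23  156.14] F [-0.4 -0.4 -6.6] T [0.19 0.47 0.08] w 35.8
```

>>> {"op": "send_rows", "data": {"steps": [[[0.01,0.13,0,0.4,0],[0.01,0.18,0,0.64,0],[0.01,0.19,0,0.64,0],[0.01,0.19,0,0.64,0],[0.01,0.19,0,0.64,0]]]}}

```text
time_s: 9.35
ee_pos: [566.8, -18.6, 176.6]
ee_rot: [-179.9, -0.1, 135.6]
force: [0.9, -0.2, -6.5]
gripper_width: 36.0
gripper_force: 60.0
```

```bash
python3 d.py 9
```

```text
t 9.40 top  plateL -149..145 n26 slope -0.0006 h 32.9 span 323
t 9.45 side sleeve lo+20 6.3 hi-20 6.4 n 431 x -20..23 plateL -128..127 n289 plateR -32..44 n205 slope -0.0004 h 31.6 span 323
tray [632.  -80.9] yaw -44.11 z 145.7 rot [-1.7996e+02 -1.0000e-01  1.3589e+02] F [-0.8 -0.3 -6.6] T [0.31 0.38 0.1 ] w 35.9
```

>>> {"op": "send_rows", "data": {"steps": [[[0.01,0.21,0,0.64,0],[0.01,0.25,0,0.8,0],[0.01,0.27,0,0.9,0],[0.01,0.27,0,0.9,0],[0.01,0.2,0,0.6,0]]]}}

```text
time_s: 9.87
ee_pos: [605.3, 10.4, 177.1]
ee_rot: [-180.0, -0.0, 109.3]
force: [0.4, 0.7, -6.3]
gripper_width: 36.1
gripper_force: 60.0
```

```bash
python3 d.py 10
```

```text
t 9.92 top sleeve lo+20 16.2 hi-20 -4.4 n 19 x 17..25 plateL -40..146 n40 plateR -29..29 n109 slope -0.0007 h 33.0 span 324
t 9.97 side sleeve lo+20 10.0 hi-20 9.7 n 418 x -18..24 plateL -140..139 n287 plateR -29..49 n240 slope 0.0006 h 32.0 span 324
tray [635.8 -74.4] yaw -70.46 z 146.0 rot [-1.7999e+02 -3.0000e-02  1.0954e+02] F [-0.  -0.7 -6.2] T [0.4  0.24 0.08] w 35.9
```

>>> {"op": "send_rows", "data": {"steps": [[[0.12,0,0,0,0],[0.25,0,0,0,0],[0.4,0,0,0,0],[0.5,0,0,0,0],[0.55,0,0,0,0]]]}}

```text
time_s: 10.38
ee_pos: [579.9, 79.6, 177.9]
ee_rot: [-180.0, -0.0, 109.4]
force: [0.5, 1.0, -6.3]
gripper_width: 35.5
gripper_force: 60.0
```

>>> {"op": "send_rows", "data": {"steps": [[[0.55,0,0,0,0],[0.5,0,0,0,0],[0.4,0,0,0,0],[0.25,0,0,0,0],[0.12,0,0,0,0]]]}}

```text
time_s: 10.8
ee_pos: [555.7, 149.1, 178.1]
ee_rot: [-180.0, -0.0, 109.5]
force: [-0.1, 0.3, -5.9]
gripper_width: 35.6
gripper_force: 60.0
```

```bash
python3 d.py 11
```

```text
t 10.85 top sleeve lo+20 29.5 hi-20 29.2 n 473 x -19..25 plateL -139..119 n405 plateR -10..69 n205 slope -0.0004 h 33.0 span 323
t 10.90 side sleeve lo+20 28.3 hi-20 27.7 n 344 x -21..24 plateL -142..129 n206 plateR -11..67 n191 slope -0.0007 h 31.9 span 323
tray [586.5  63.3] yaw -70.53 z 147.1 rot [1.7999e+02 1.0000e-02 1.0947e+02] F [ 0.2 -0.5 -7. ] T [0.36 0.26 0.02] w 35.8
```

```bash
cat > traj.py <<'E'
from h import *
from scipy.optimize import least_squares
def u(a): return np.array([np.cos(a),np.sin(a)])
def run(p0,v0,yaw0,r0,target,V,yaw1,n=(4,5,4,5),r1=0,out=False):
    dt=1/12;e=lambda y:u(y+np.pi)         # tool x = tray -x
    p=np.array(p0,float);yh=lambda y:u(y+np.pi/2);v=v0*yh(yaw0)
    v2=v+V*e(yaw1);yaw2=np.arctan2(-v2[1],-v2[0])
    N=sum(n);yaws=[];acc=[]
    S=np.linalg.norm(v2)
    for k in range(N):
        if k<n[0]: f=(k+1)/n[0];yaws.append(yaw0+(yaw1-yaw0)*(f*f*(3-2*f)));acc.append(0*v)
        elif k<n[0]+n[1]: yaws.append(yaw1);acc.append(V*e(yaw1)/(n[1]*dt))
        elif k<N-n[3]: f=(k+1-n[0]-n[1])/n[2];yaws.append(yaw1+(yaw2-yaw1)*(f*f*(3-2*f)));acc.append(0*v)
        else: yaws.append(yaw2);acc.append(-v2/(n[3]*dt))
    tool=lambda p,y,r:p-r*yh(y)+90*e(y)
    T=tool(p,yaw0,r0);y=yaw0;rows=[]
    for k in range(N):
        p=p+v*dt+.5*acc[k]*dt*dt;v=v+acc[k]*dt
        f=(k+1)/N;r=r0+(r1-r0)*(f*f*(3-2*f));T2=tool(p,yaws[k],r);d=T2-T
        tx=e(y);ty=yh(y)
        rows.append([d@tx/40,d@ty/40,0,-(yaws[k]-y)/.12]);T,y=T2,yaws[k]
    if out:
        for q in rows: print([round(float(w),2) for w in q])
        print("end",p,v,np.degrees(y),"tool",T,"max",np.abs(rows).max(0))
    return p-target
def solve(p0,v0,yawdeg,r0,target,n,V=150):
    y0=np.radians(yawdeg);g=lambda s:run(p0,v0,y0,r0,target,s[0],s[1],n)
    s=least_squares(g,[V,y0],x_scale=[100,.1]).x;print("V,yaw1",s[0],np.degrees(s[1]));run(p0,v0,y0,r0,np.array(target),*s,n=n,out=True)
if __name__=="__main__": solve((615,73.5),20,-70.5,30,np.array([535.5,252]),(4,5,6,5))
E
python3 traj.py
```

```text
V,yaw1 217.98790593141993 -57.625943094667065
[-0.03, -0.03, 0.0, -0.29]
[-0.06, -0.11, 0.0, -0.64]
[-0.07, -0.11, 0.0, -0.64]
[-0.03, -0.01, 0.0, -0.29]
[0.04, 0.08, 0.0, -0.0]
[0.13, 0.09, 0.0, -0.0]
[0.22, 0.09, 0.0, -0.0]
[0.31, 0.09, 0.0, -0.0]
[0.4, 0.1, 0.0, -0.0]
[0.45, 0.11, 0.0, 0.06]
[0.45, 0.13, 0.0, 0.14]
[0.45, 0.13, 0.0, 0.18]
[0.45, 0.12, 0.0, 0.18]
[0.45, 0.1, 0.0, 0.14]
[0.45, 0.06, 0.0, 0.06]
[0.4, 0.04, 0.0, -0.0]
[0.31, 0.03, 0.0, -0.0]
[0.22, 0.02, 0.0, -0.0]
[0.13, 0.02, 0.0, -0.0]
[0.04, 0.01, 0.0, -0.0]
end [535.5 252. ] [0. 0.] -62.84306314175959 tool [494.42136135 332.07837065] max [0.45093871 0.13442605 0.         0.64365664]
```

>>> {"op": "send_rows", "data": {"steps": [[[-0.03,-0.03,0,-0.29,0],[-0.06,-0.11,0,-0.64,0],[-0.07,-0.11,0,-0.64,0],[-0.03,-0.01,0,-0.29,0],[0.04,0.08,0,0,0]]]}}

```text
time_s: 11.32
ee_pos: [552.2, 137.9, 178.0]
ee_rot: [-179.9, 0.0, 122.1]
force: [-0.5, 0.6, -6.3]
gripper_width: 35.8
gripper_force: 60.0
```

>>> {"op": "send_rows", "data": {"steps": [[[0.13,0.09,0,0,0],[0.22,0.09,0,0,0],[0.31,0.09,0,0,0],[0.4,0.1,0,0,0],[0.45,0.11,0,0.06,0]]]}}

```text
time_s: 11.73
ee_pos: [536.1, 202.6, 177.8]
ee_rot: [180.0, -0.0, 121.7]
force: [-0.2, -0.3, -6.4]
gripper_width: 35.9
gripper_force: 60.0
```

>>> {"op": "send_rows", "data": {"steps": [[[0.45,0.13,0,0.14,0],[0.45,0.13,0,0.18,0],[0.45,0.12,0,0.18,0],[0.45,0.1,0,0.14,0],[0.45,0.06,0,0.06,0]]]}}

```text
time_s: 12.15
ee_pos: [510.1, 292.6, 178.0]
ee_rot: [180.0, -0.0, 116.9]
force: [-0.7, 0.3, -5.5]
gripper_width: 35.6
gripper_force: 60.0
```

>>> {"op": "send_rows", "data": {"steps": [[[0.4,0.04,0,0,0],[0.31,0.03,0,0,0],[0.22,0.02,0,0,0],[0.13,0.02,0,0,0],[0.04,0.01,0,0,0]]]}}

```text
time_s: 12.57
ee_pos: [494.8, 332.5, 177.9]
ee_rot: [180.0, -0.0, 117.0]
force: [-0.2, 0.3, -5.8]
gripper_width: 35.6
gripper_force: 60.0
```

```bash
python3 d.py 12; python3 d.py 13
```

```text
t 12.62 top sleeve lo+20 12.6 hi-20 13.1 n 504 x -20..23 plateL -142..134 n339 plateR -25..52 n253 slope -0.0000 h 33.0 span 323
t 12.67 side sleeve lo+20 12.8 hi-20 12.6 n 289 x -19..25 plateL -145..141 n173 plateR -26..49 n152 slope -0.0000 h 32.0 span 322
tray [536.  251.3] yaw -63.06 z 146.9 rot [1.7999e+02 2.0000e-02 1.1694e+02] F [-1.1 -0.4 -5. ] T [0.36 0.26 0.01] w 35.5
t 12.72 top sleeve lo+20 14.3 hi-20 14.3 n 500 x -20..23 plateL -141..136 n344 plateR -24..54 n238 slope -0.0004 h 33.1 span 323
t 12.77 side sleeve lo+20 13.6 hi-20 13.2 n 285 x -19..24 plateL -145..132 n186 plateR -25..52 n159 slope -0.0005 h 32.1 span 322
tray [536.2 250.6] yaw -63.11 z 147.0 rot [1.8000e+02 2.0000e-02 1.1689e+02] F [-0.3  0.5 -5.5] T [0.36 0.28 0.02] w 35.9
```

>>> {"op": "send_rows", "data": {"steps": [[[0,0.08,0,0,0],[0,0.12,0,0,0],[0,0.12,0,0,0],[0,0.08,0,0,0],[0,0.03,0,0,0]]]}}

```text
time_s: 13.18
ee_pos: [511.4, 339.5, 177.8]
ee_rot: [180.0, -0.0, 116.9]
force: [0.6, -0.7, -5.5]
gripper_width: 36.0
gripper_force: 60.0
```

```bash
python3 d.py 14
```

```text
t 13.23 top sleeve lo+20 4.0 hi-20 3.9 n 504 x -20..24 plateL -140..137 n376 plateR -35..43 n241 slope 0.0007 h 33.0 span 323
t 13.28 side sleeve lo+20 3.9 hi-20 4.1 n 284 x -19..26 plateL -144..134 n200 plateR -35..44 n156 slope 0.0002 h 32.0 span 323
tray [551.6 259.1] yaw -63.08 z 146.8 rot [-179.99   -0.    116.92] F [ 0.3 -0.9 -6.7] T [0.34 0.26 0.02] w 35.8
```

>>> {"op": "send_rows", "data": {"steps": [[[0,0,0,0,0],[0,0,0,0,0],[0,0,0,0,0],[0,0,0,0,0],[0,0,0,0,0]]]}}

```text
time_s: 13.7
ee_pos: [510.4, 339.3, 178.0]
ee_rot: [180.0, -0.0, 116.9]
force: [-0.3, -0.2, -6.2]
gripper_width: 35.8
gripper_force: 60.0
```

```bash
python3 d.py 15
```

```text
t 13.75 top sleeve lo+20 12.1 hi-20 12.2 n 501 x -19..25 plateL -142..137 n375 plateR -26..52 n235 slope -0.0001 h 33.0 span 323
t 13.80 side sleeve lo+20 11.5 hi-20 11.9 n 282 x -18..25 plateL -143..137 n200 plateR -26..50 n154 slope -0.0013 h 32.1 span 323
tray [551.2 259.1] yaw -63.07 z 147.0 rot [180.    -0.   116.93] F [-1.5 -0.4 -6.5] T [0.34 0.28 0.01] w 35.7
```

```bash
cat > rot.py <<'E'
from h import *
u=lambda a:np.array([np.cos(a),np.sin(a)])
def go(p0,v0,yaw0,yaw1,r0,target,nr=20,nm=8):
    dt=1/12;a0,a1=np.radians([yaw0,yaw1]);p=np.array(p0,float);v=v0*u(a0+np.pi/2);y=a0
    tool=lambda p,y,r:p-r*u(y+np.pi/2)-90*u(y)
    T=tool(p,y,r0);rows=[];pe=p+v*nr*dt
    for k in range(1,nr+nm+1):
        if k<=nr:
            f=k/nr;s=f*f*(3-2*f);y2=a0+(a1-a0)*s;r=r0*(1-s);q=p+v*k*dt
        else:
            f=(k-nr)/nm;h=nm*dt;q=pe*(1-f*f*(3-2*f))+np.array(target)*f*f*(3-2*f)+v*h*(f**3-2*f*f+f);y2=a1;r=0
        T2=tool(q,y2,r);d=T2-T;rows.append([d@-u(y)/40,d@u(y+np.pi/2)/40,-(y2-y)/.12]);T,y=T2,y2
    for i,w in enumerate(rows): print([round(float(z),2) for z in w], end="\n" if i%5==4 else " ")
    print("\npe",pe,"tool end",T)
if __name__=="__main__": go((563.5,265.5),16,-63.1,27,13,(535.5,252))
E
python3 rot.py
```

```text
[-0.0, 0.01, -0.1] [-0.01, -0.03, -0.27] [-0.02, -0.07, -0.43] [-0.03, -0.1, -0.57] [-0.04, -0.13, -0.68]
[-0.04, -0.16, -0.78] [-0.05, -0.18, -0.86] [-0.05, -0.19, -0.92] [-0.05, -0.21, -0.96] [-0.06, -0.21, -0.98]
[-0.06, -0.22, -0.98] [-0.05, -0.21, -0.96] [-0.05, -0.21, -0.92] [-0.05, -0.2, -0.86] [-0.05, -0.18, -0.78]
[-0.04, -0.16, -0.68] [-0.04, -0.13, -0.57] [-0.04, -0.1, -0.43] [-0.03, -0.07, -0.27] [-0.03, -0.02, -0.1]
[0.04, 0.0, -0.0] [0.15, 0.0, -0.0] [0.23, 0.0, -0.0] [0.27, 0.0, -0.0] [0.27, 0.0, -0.0]
[0.24, 0.0, -0.0] [0.17, 0.0, -0.0] [0.07, 0.0, -0.0] 
pe [587.28126746 277.56492558] tool end [455.30941282 211.14085502]
```

>>> {"op": "send_rows", "data": {"steps": [[[0,0.01,0,-0.1,0],[-0.01,-0.03,0,-0.27,0],[-0.02,-0.07,0,-0.43,0],[-0.03,-0.1,0,-0.57,0],[-0.04,-0.13,0,-0.68,0]]]}}

```text
time_s: 14.22
ee_pos: [501.9, 329.0, 177.9]
ee_rot: [-180.0, -0.0, 131.3]
force: [0.4, -0.6, -6.7]
gripper_width: 35.4
gripper_force: 60.0
```

>>> {"op": "send_rows", "data": {"steps": [[[-0.04,-0.16,0,-0.78,0],[-0.05,-0.18,0,-0.86,0],[-0.05,-0.19,0,-0.92,0],[-0.05,-0.21,0,-0.96,0],[-0.06,-0.21,0,-0.98,0]]]}}

```text
time_s: 14.63
ee_pos: [486.9, 292.3, 177.9]
ee_rot: [-179.9, -0.0, 162.3]
force: [-0.2, 0.2, -6.1]
gripper_width: 35.3
gripper_force: 60.0
```

>>> {"op": "send_rows", "data": {"steps": [[[-0.06,-0.22,0,-0.98,0],[-0.05,-0.21,0,-0.96,0],[-0.05,-0.21,0,-0.92,0],[-0.05,-0.2,0,-0.86,0],[-0.05,-0.18,0,-0.78,0]]]}}

```text
time_s: 15.05
ee_pos: [493.4, 250.7, 177.9]
ee_rot: [-179.9, -0.1, -166.8]
force: [0.6, -0.1, -6.2]
gripper_width: 35.9
gripper_force: 60.0
```

>>> {"op": "send_rows", "data": {"steps": [[[-0.04,-0.16,0,-0.68,0],[-0.04,-0.13,0,-0.57,0],[-0.04,-0.1,0,-0.43,0],[-0.03,-0.07,0,-0.27,0],[-0.03,-0.02,0,-0.1,0]]]}}

```text
time_s: 15.47
ee_pos: [506.5, 235.1, 177.8]
ee_rot: [-179.9, -0.1, -152.9]
force: [0.1, -0.1, -6.5]
gripper_width: 35.7
gripper_force: 60.0
```

```bash
python3 d.py 16; python3 d.py 17
```

```text
t 15.52 top sleeve lo+20 14.7 hi-20 -18.8 n 53 x -14..15 plateL -148..-18 n29 plateR -121..9 n113 slope 0.0038 h 33.0 span 176
t 15.57 side  plateL -117..-15 n26 plateR -139..-14 n47 slope 0.0013 h 31.8 span 157
tray [586.8 276.6] yaw -333.01 z 146.9 rot [-1.7997e+02 -4.0000e-02 -1.5301e+02] F [-0.7  0.7 -6.5] T [-0.26  0.37 -0.04] w 35.9
t 15.62 top sleeve lo+20 16.6 hi-20 -17.8 n 39 x -11..16 plateL -147..-19 n37 plateR -28..10 n98 slope -0.0033 h 32.6 span 177
t 15.67 side  plateR -145..-15 n48 slope -0.0009 h 31.8 span 156
tray [586.6 276.8] yaw -333.01 z 146.9 rot [-1.7999e+02 -4.0000e-02 -1.5301e+02] F [-0.2  0.4 -6.9] T [-0.25  0.42  0.01] w 36.0
```

```bash
python3 -c "
import cv2,numpy as np
a=cv2.imread('pics/top17.png')[120:340,20:300];b=cv2.imread('pics/side17.png')[60:280,60:340]
cv2.imwrite('pics/c17.png',cv2.resize(np.hstack([a,b]),(800,314)))"
```

```text
(no output)
```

View pics/c17.png

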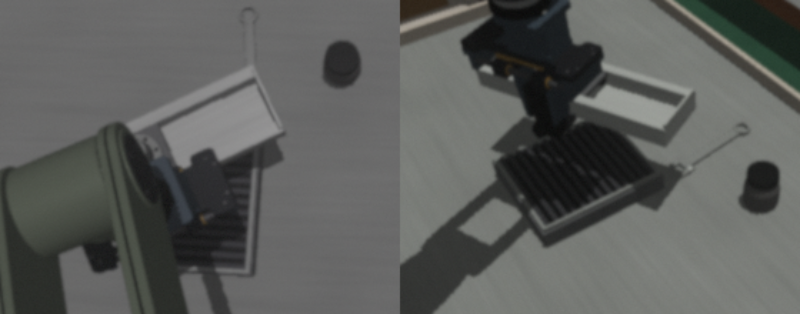

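The tray is over the grille. The arm hides half the dolly, but its right (−y) edge is visible at crop (150,145), and that edge puts it at about +15 mm.

>>> {"op": "send_rows", "data": {"steps": [[[0.05,0.03,0,0,0],[0.15,0.05,0,0,0],[0.23,0.06,0,0,0],[0.27,0.06,0,0,0],[0.27,0.06,0,0,0]]]}}

```text
time_s: 16.08
ee_pos: [465.6, 227.3, 177.9]
ee_rot: [180.0, -0.1, -153.0]
force: [0.0, -0.3, -5.8]
gripper_width: 36.1
gripper_force: 60.0
```

>>> {"op": "send_rows", "data": {"steps": [[[0.24,0.06,0,0,0],[0.15,0.05,0,0,0],[0.06,0.03,0,0,0]]]}}

```text
time_s: 16.33
ee_pos: [447.2, 224.2, 178.2]
ee_rot: [180.0, -0.0, -153.0]
force: [-0.6, 0.1, -6.9]
gripper_width: 36.0
gripper_force: 60.0
```

```bash
sed -i 's/tags=("top","side")/tags=("top",)/' d.py; python3 d.py 18; python3 d.py 19;python3 d.py 20
```

```text
t 16.38 top sleeve lo+20 17.6 hi-20 7.2 n 229 x -19..20 plateL -143..11 n67 plateR -26..126 n229 slope -0.0005 h 32.9 span 323
tray [527.6 265.3] yaw -332.98 z 147.2 rot [ 179.99   -0.   -152.98] F [-2.1  0.2 -6.6] T [-0.21  0.6  -0.01] w 35.6
t 16.43 top sleeve lo+20 19.4 hi-20 10.2 n 214 x -19..20 plateL -118..14 n58 plateR -88..134 n264 slope -0.0003 h 33.0 span 323
tray [528.6 265.5] yaw -332.98 z 147.3 rot [ 1.8000e+02  5.0000e-02 -1.5298e+02] F [ 0.9  0.1 -6.5] T [-0.26  0.43  0.01] w 35.7
t 16.48 top sleeve lo+20 20.6 hi-20 12.2 n 195 x -17..20 plateL -136..15 n58 plateR -51..123 n231 slope -0.0011 h 33.0 span 324
tray [529.2 265.6] yaw -332.99 z 147.3 rot [-1.8000e+02  8.0000e-02 -1.5299e+02] F [-0.3 -0.6 -6.2] T [-0.25  0.43  0.  ] w 36.3
```

>>> {"op": "send_rows", "data": {"steps": [[[0,0,0,0,0],[0,0,0,0,0],[0,0,0,0,0],[0,0,0,0,0]]]}}

```text
time_s: 16.82
ee_pos: [449.0, 224.6, 177.8]
ee_rot: [180.0, -0.0, -153.0]
force: [0.6, -0.3, -6.9]
gripper_width: 35.8
gripper_force: 60.0
```

```bash
python3 d.py 21; python3 d.py 22; python3 d.py 23
```

```text
t 16.87 top sleeve lo+20 29.0 hi-20 18.0 n 107 x -12..21 plateL -145..9 n45 plateR -11..114 n203 slope -0.0018 h 33.0 span 323
tray [529.2 265.4] yaw -333.01 z 146.8 rot [ 1.8000e+02 -1.0000e-02 -1.5301e+02] F [ 0.7  0.3 -6.5] T [-0.29  0.48  0.02] w 35.6
t 16.92 top sleeve lo+20 29.8 hi-20 19.2 n 98 x -12..21 plateL -145..14 n46 plateR -10..118 n207 slope -0.0013 h 33.1 span 323
tray [529.1 265.4] yaw -333.01 z 146.8 rot [ 1.8000e+02 -1.0000e-02 -1.5301e+02] F [ 0.2  0.8 -6.3] T [-0.27  0.47 -0.01] w 35.9
t 16.97 top sleeve lo+20 30.5 hi-20 20.9 n 91 x -10..22 plateL -147..14 n45 plateR -9..123 n202 slope -0.0013 h 33.1 span 324
tray [529.1 265.4] yaw -333.01 z 146.8 rot [ 1.8000e+02 -1.0000e-02 -1.5301e+02] F [-0.3  0.2 -7. ] T [-0.3   0.44  0.02] w 35.5
```

>>> {"op": "send_rows", "data": {"steps": [[[0,0,0,0,0],[0,0,0,0,0],[0,0,0,0,0],[0,0,0,0,0],[0,0,0,0,0]]]}}

```text
time_s: 17.38
ee_pos: [448.8, 224.6, 178.0]
ee_rot: [180.0, 0.0, -153.0]
force: [-0.4, 0.3, -6.3]
gripper_width: 35.9
gripper_force: 60.0
```

```bash
python3 d.py 24
```

```text
t 17.43 top sleeve lo+20 37.8 hi-20 34.3 n 48 x 5..22 plateL -147..14 n35 plateR -1..118 n211 slope -0.0015 h 33.0 span 323
tray [529.  265.4] yaw -333.0 z 147.0 rot [-180.    0. -153.] F [-0.  -0.2 -5.7] T [-0.31  0.44 -0.03] w 36.2
```

>>> {"op": "send_rows", "data": {"steps": [[[0,0,0,0,0],[0,0,0,0,0],[0,0,0,0,0],[0,0,0,0,0],[0,0,0,0,0]]]}}

```text
time_s: 17.85
ee_pos: [448.8, 224.5, 178.0]
ee_rot: [180.0, 0.0, -153.0]
force: [-0.4, 0.2, -6.2]
gripper_width: 35.6
gripper_force: 60.0
```

```bash
python3 d.py 25|head -1; python3 -c "
from d import *
rd(('side','top'))"
```

```text
t 17.90 top sleeve lo+20 52.3 hi-20 39.5 n 53 x 11..22 plateL -147..16 n24 plateR 4..117 n205 slope -0.0002 h 33.0 span 323
t 17.95 side  plateR -143..-16 n29 slope -0.0014 h 32.0 span 164
t 18.00 top sleeve lo+20 54.0 hi-20 41.7 n 56 x 10..22 plateL -147..16 n28 plateR 5..118 n204 slope -0.0009 h 33.0 span 324
tray [529.  265.4] yaw -333.0 z 147.0 rot [ 180.    0. -153.] F [ 0.8 -0.3 -5.5] T [-0.32  0.39 -0.01] w 35.9
```

>>> {"op": "send_rows", "data": {"steps": [[[0,0.18,0,0,0],[0,0.36,0,0,0],[0,0.42,0,0,0],[0,0.35,0,0,0],[0,0.17,0,0,0]]]}}

```text
time_s: 18.42
ee_pos: [420.9, 279.0, 178.0]
ee_rot: [179.9, 0.0, -153.0]
force: [-0.3, -0.3, -6.2]
gripper_width: 35.4
gripper_force: 60.0
```

>>> {"op": "send_rows", "data": {"steps": [[[0,0,0,0,0],[0,0,0,0,0],[0,0,0,0,0],[0,0,0,0,0],[0,0,0,0,0]]]}}

```text
time_s: 18.83
ee_pos: [422.1, 276.8, 177.9]
ee_rot: [-180.0, 0.0, -153.0]
force: [0.6, -0.7, -6.8]
gripper_width: 35.8
gripper_force: 60.0
```

```bash
python3 d.py 26
```

```text
t 18.88 top sleeve lo+20 1.2 hi-20 0.7 n 503 x -22..22 plateL -84..39 n177 plateR -39..117 n199 slope -0.0010 h 33.1 span 323
tray [502.4 317.6] yaw -333.05 z 147.0 rot [-180.      0.   -153.05] F [-0.4  0.4 -5.5] T [-0.12  0.5  -0.04] w 35.6
```

>>> {"op": "send_rows", "data": {"steps": [[[0,0,0,0,0],[0,0,0,0,0],[0,0,0,0,0],[0,0,0,0,0],[0,0,0,0,0]]]}}

```text
time_s: 19.3
ee_pos: [421.9, 277.3, 177.9]
ee_rot: [180.0, 0.0, -153.0]
force: [-0.5, 0.1, -6.0]
gripper_width: 35.9
gripper_force: 60.0
```

```bash
python3 d.py 27
```

```text
t 19.35 top sleeve lo+20 6.9 hi-20 7.8 n 510 x -22..21 plateL -99..45 n185 plateR -33..116 n206 slope 0.0005 h 33.1 span 321
tray [502.1 318.2] yaw -333.0 z 147.0 rot [ 180.    0. -153.] F [ 0.1  0.  -6.3] T [-0.19  0.47  0.  ] w 35.6
```

>>> {"op": "send_rows", "data": {"steps": [[[0,0.03,0,0,0],[0,0.05,0,0,0],[0,0.05,0,0,0],[0,0.03,0,0,0],[0,0,0,0,0]]]}}

```text
time_s: 19.77
ee_pos: [418.8, 283.3, 177.9]
ee_rot: [180.0, 0.0, -153.0]
force: [-0.5, -0.7, -5.6]
gripper_width: 35.8
gripper_force: 60.0
```

>>> {"op": "send_rows", "data": {"steps": [[[0,0,0,0,0],[0,0,0,0,0],[0,0,0,0,0],[0,0,0,0,0],[0,0,0,0,0]]]}}

```text
time_s: 20.18
ee_pos: [419.0, 283.0, 178.0]
ee_rot: [180.0, 0.0, -153.0]
force: [1.0, 0.8, -6.3]
gripper_width: 35.7
gripper_force: 60.0
```

```bash
python3 d.py 28
```

```text
t 20.23 top sleeve lo+20 12.8 hi-20 12.0 n 494 x -23..21 plateL -60..50 n171 plateR -44..111 n201 slope -0.0011 h 33.0 span 324
tray [499.2 323.8] yaw -333.01 z 147.0 rot [ 180.      0.   -153.01] F [-0.1  0.2 -5.5] T [-0.22  0.5  -0.04] w 35.9
```

>>> {"op": "send_rows", "data": {"steps": [[[0,0,0,0,0],[0,0,0,0,0],[0,0,0,0,0],[0,0,0,0,0],[0,0,0,0,0]]]}}

```text
time_s: 20.65
ee_pos: [419.0, 283.0, 178.0]
ee_rot: [180.0, 0.0, -153.0]
force: [-0.7, 0.3, -6.3]
gripper_width: 35.8
gripper_force: 60.0
```

```bash
python3 d.py 29
```

```text
t 20.70 top sleeve lo+20 16.9 hi-20 15.8 n 486 x -22..22 plateL -69..49 n153 plateR -44..128 n205 slope -0.0025 h 33.0 span 324
tray [499.2 323.8] yaw -333.0 z 147.0 rot [ 180.    0. -153.] F [-0.6 -1.1 -6.8] T [-0.28  0.47 -0.02] w 35.8
```

```bash
sed -i 's/nr=20,nm=8)/nr=20,nm=8,r1=0)/; s/r=r0\*(1-s);/r=r0+(r1-r0)*s;/; s/y2=a1;r=0/y2=a1;r=r1/' rot.py; python3 -c "
from rot import *
go((491.8,338.4),6,27,-70,16.5,(525,247),30,10,-8)"
```

```text
[0.0, 0.03, 0.05] [0.01, 0.05, 0.13] [0.01, 0.08, 0.22] [0.01, 0.1, 0.29] [0.01, 0.13, 0.36]
[0.02, 0.15, 0.42] [0.02, 0.16, 0.48] [0.02, 0.18, 0.53] [0.02, 0.19, 0.57] [0.02, 0.2, 0.61]
[0.02, 0.21, 0.64] [0.01, 0.22, 0.67] [0.01, 0.23, 0.69] [0.01, 0.23, 0.7] [0.01, 0.23, 0.7]
[0.01, 0.23, 0.7] [0.01, 0.23, 0.7] [0.0, 0.22, 0.69] [0.0, 0.21, 0.67] [0.0, 0.21, 0.64]
[0.0, 0.19, 0.61] [0.0, 0.18, 0.57] [0.0, 0.17, 0.53] [0.0, 0.15, 0.48] [0.0, 0.13, 0.42]
[0.0, 0.11, 0.36] [0.0, 0.09, 0.29] [0.01, 0.07, 0.22] [0.01, 0.04, 0.13] [0.01, 0.01, 0.05]
[-0.07, 0.0, -0.0] [-0.21, 0.0, -0.0] [-0.31, 0.0, -0.0] [-0.38, 0.01, -0.0] [-0.42, 0.01, -0.0]
[-0.42, 0.01, -0.0] [-0.39, 0.01, -0.0] [-0.32, 0.01, -0.0] [-0.22, 0.0, -0.0] [-0.08, 0.0, -0.0]

pe [484.9901425  351.76509786] tool end [501.73572807 334.30849702]
```

>>> {"op": "send_rows", "data": {"steps": [[[0,0.03,0,0.05,0],[0.01,0.05,0,0.13,0],[0.01,0.08,0,0.22,0],[0.01,0.1,0,0.29,0],[0.01,0.13,0,0.36,0]]]}}

```text
time_s: 21.12
ee_pos: [410.9, 296.7, 177.9]
ee_rot: [180.0, -0.0, -160.4]
force: [1.0, -0.8, -5.6]
gripper_width: 35.7
gripper_force: 60.0
```

>>> {"op": "send_rows", "data": {"steps": [[[0.02,0.15,0,0.42,0],[0.02,0.16,0,0.48,0],[0.02,0.18,0,0.53,0],[0.02,0.19,0,0.57,0],[0.02,0.2,0,0.61,0]]]}}

```text
time_s: 21.53
ee_pos: [399.1, 330.4, 178.0]
ee_rot: [180.0, -0.0, -178.4]
force: [0.8, 0.0, -5.9]
gripper_width: 35.3
gripper_force: 60.0
```

>>> {"op": "send_rows", "data": {"steps": [[[0.02,0.21,0,0.64,0],[0.01,0.22,0,0.67,0],[0.01,0.23,0,0.69,0],[0.01,0.23,0,0.7,0],[0.01,0.23,0,0.7,0]]]}}

```text
time_s: 21.95
ee_pos: [402.6, 375.2, 178.0]
ee_rot: [179.9, -0.0, 158.2]
force: [-0.6, 0.1, -5.8]
gripper_width: 35.6
gripper_force: 60.0
```

```bash
python3 -c "
from d import *
rd(('side','top'))"
```

```text
t 22.00 side sleeve lo+20 9.1 hi-20 10.4 n 273 x -20..23 plateL -135..87 n174 plateR -29..50 n135 slope -0.0005 h 31.9 span 324
t 22.05 top sleeve lo+20 11.7 hi-20 11.5 n 494 x -20..23 plateL -131..136 n309 plateR -26..51 n239 slope 0.0038 h 33.0 span 324
tray [486.9 342.8] yaw -21.53 z 146.9 rot [ 1.7989e+02 -2.0000e-02  1.5847e+02] F [ 0.4 -1.2 -6.3] T [0.13 0.5  0.03] w 35.5
```

```bash
python3 -c "
from rot import *
go((491,353.5),10,-21.5,-76,11.5,(525,247),17,13,-8)"
```

```text
[0.0, 0.05, 0.08] [0.01, 0.1, 0.22] [0.01, 0.14, 0.35] [0.01, 0.17, 0.46] [0.01, 0.2, 0.54]
[0.01, 0.22, 0.61] [0.01, 0.24, 0.66] [0.0, 0.25, 0.69] [0.0, 0.25, 0.7] [0.0, 0.25, 0.69]
[-0.0, 0.24, 0.66] [-0.0, 0.22, 0.61] [0.0, 0.2, 0.54] [0.0, 0.17, 0.46] [0.01, 0.13, 0.35]
[0.01, 0.09, 0.22] [0.01, 0.04, 0.08] [-0.04, 0.01, -0.0] [-0.13, 0.01, -0.0] [-0.21, 0.0, -0.0]
[-0.28, -0.0, -0.0] [-0.32, -0.0, -0.0] [-0.35, -0.0, -0.0] [-0.36, -0.01, -0.0] [-0.35, -0.01, -0.0]
[-0.33, -0.01, -0.0] [-0.28, -0.01, -0.0] [-0.22, -0.01, -0.0] [-0.15, -0.0, -0.0] [-0.05, -0.0, -0.0]

pe [496.19210071 366.68091555] tool end [510.98939521 336.26199053]
```

>>> {"op": "send_rows", "data": {"steps": [[[0,0.05,0,0.08,0],[0.01,0.1,0,0.22,0],[0.01,0.14,0,0.35,0],[0.01,0.17,0,0.46,0],[0.01,0.2,0,0.54,0]]]}}

```text
time_s: 22.47
ee_pos: [412.6, 398.4, 178.1]
ee_rot: [-180.0, -0.0, 147.0]
force: [-0.5, -0.1, -6.1]
gripper_width: 35.6
gripper_force: 60.0
```

>>> {"op": "send_rows", "data": {"steps": [[[0.01,0.22,0,0.61,0],[0.01,0.24,0,0.66,0],[0,0.25,0,0.69,0],[0,0.25,0,0.7,0],[0,0.25,0,0.69,0]]]}}

```text
time_s: 22.88
ee_pos: [444.7, 435.1, 178.0]
ee_rot: [180.0, -0.0, 123.9]
force: [-0.6, -0.7, -6.4]
gripper_width: 35.4
gripper_force: 60.0
```

>>> {"op": "send_rows", "data": {"steps": [[[0,0.24,0,0.66,0],[0,0.22,0,0.61,0],[0,0.2,0,0.54,0],[0,0.17,0,0.46,0],[0.01,0.13,0,0.35,0]]]}}

```text
time_s: 23.3
ee_pos: [479.2, 452.7, 177.9]
ee_rot: [179.9, -0.1, 106.0]
force: [0.5, 0.0, -6.2]
gripper_width: 35.9
gripper_force: 60.0
```

>>> {"op": "send_rows", "data": {"steps": [[[0.01,0.09,0,0.22,0],[0.01,0.04,0,0.08,0]]]}}

```text
time_s: 23.47
ee_pos: [483.8, 454.7, 177.9]
ee_rot: [180.0, -0.0, 104.0]
force: [-0.8, -0.2, -5.4]
gripper_width: 35.5
gripper_force: 60.0
```

```bash
python3 d.py 30; python3 d.py 31
```

```text
t 23.52 top sleeve lo+20 15.4 hi-20 16.1 n 503 x -19..25 plateL -144..133 n371 plateR -23..54 n239 slope 0.0011 h 33.0 span 323
tray [505.5 367.4] yaw -76.02 z 146.9 rot [ 1.7996e+02 -3.0000e-02  1.0398e+02] F [ 0.5  0.1 -7.1] T [0.45 0.14 0.09] w 35.3
t 23.57 top sleeve lo+20 17.5 hi-20 18.1 n 506 x -18..25 plateL -145..131 n340 plateR -21..56 n249 slope -0.0006 h 32.9 span 323
tray [505.2 367.3] yaw -75.97 z 146.9 rot [ 1.7999e+02 -2.0000e-02  1.0403e+02] F [-0.1  0.1 -6.6] T [0.39 0.21 0.03] w 35.7
```

```bash
sed -i 's/^    N=sum(n)/    yaw2=yaw1+(yaw2-yaw1+np.pi\/2)%np.pi-np.pi\/2\n    N=sum(n)/; s/f\*f\*(3-2\*f);T2=/min(1,1.6*f)**2*(3-2*min(1,1.6*f));T2=/' traj.py
cat > est.py <<'E'
from h import *
def est(n=4):
    t=[];d=[]
    for _ in range(n):
        f=env.grab_frame("top");s=env.state();W=pts(f);yaw=s["ee_rot"][2]-180;a=np.radians(yaw)
        xh=np.array([np.cos(a),np.sin(a)]);yh=np.array([-xh[1],xh[0]]);c=s["ee_pos"][:2]+90*xh
        D=W-np.array([c[0],c[1],s["ee_pos"][2]-31]);x=D[...,:2]@xh;y=D[...,:2]@yh;z=D[...,2]
        m=(abs(x)<42)&(abs(y)<150)&(z>60)&(z<76);lo,hi=np.percentile(y[m],[2,98]);t.append(s["time_s"]);d.append((c@yh+(lo+hi)/2))
    p=np.polyfit(np.array(t)-t[-1],d,1);r=p[1]-c@yh
    print("t",t[-1],"d",np.round(np.array(d)-c@yh,1),"v",p[0].round(1),"r",r.round(1),"m",m.sum(),"dolly",(c+r*yh).round(1),"tray",c.round(1),"yaw",yaw.round(1))
    return c+r*yh,p[0],yaw,r
E
python3 -c "
from est import *
from traj import *
p,v,y,r=est()
solve(p,v,y,r,np.array([535.5,252]),(4,5,6,5),V=-150)
"
```

```text
t 23.7667 d [19.  20.3 21.8 22.2] v 22.0 r 22.5 m 510 dolly [526.5 372.7] tray [504.7 367.3] yaw -76.0
V,yaw1 -142.2142142359938 -99.75975906894726
[0.03, 0.2, 0.0, 0.54]
[0.06, 0.38, 0.0, 1.19]
[0.06, 0.39, 0.0, 1.19]
[0.04, 0.21, 0.0, 0.54]
[-0.01, 0.07, 0.0, -0.0]
[-0.07, 0.08, 0.0, -0.0]
[-0.13, 0.08, 0.0, -0.0]
[-0.19, 0.08, 0.0, -0.0]
[-0.25, 0.08, 0.0, -0.0]
[-0.28, 0.06, 0.0, -0.09]
[-0.29, 0.02, 0.0, -0.23]
[-0.29, -0.01, 0.0, -0.3]
[-0.29, -0.02, 0.0, -0.3]
[-0.28, -0.01, 0.0, -0.23]
[-0.28, 0.01, 0.0, -0.09]
[-0.25, 0.03, 0.0, -0.0]
[-0.2, 0.02, 0.0, -0.0]
[-0.14, 0.02, 0.0, -0.0]
[-0.08, 0.01, 0.0, -0.0]
[-0.03, 0.0, 0.0, -0.0]
end [535.5 252. ] [8.88178420e-16 7.10542736e-15] -91.19214195760698 tool [537.37247709 341.98051917] max [0.28781582 0.38866978 0.         1.18968823]
```

```bash
sed -i 's/r1=0,out/r1=-6,out/' traj.py; python3 -c "
from traj import *
solve((526.5,372.7),21,-76,22.5,np.array([530,252]),(7,5,7,6),V=-150)
"
```

```text
V,yaw1 -128.97589534417423 -104.59598733782613
[0.01, 0.11, 0.0, 0.23]
[0.03, 0.22, 0.0, 0.59]
[0.05, 0.28, 0.0, 0.81]
[0.05, 0.3, 0.0, 0.89]
[0.05, 0.29, 0.0, 0.81]
[0.04, 0.23, 0.0, 0.59]
[0.03, 0.13, 0.0, 0.23]
[-0.01, 0.07, 0.0, -0.0]
[-0.06, 0.08, 0.0, -0.0]
[-0.11, 0.08, 0.0, -0.0]
[-0.17, 0.08, 0.0, -0.0]
[-0.22, 0.08, 0.0, -0.0]
[-0.25, 0.06, 0.0, -0.07]
[-0.25, 0.03, 0.0, -0.18]
[-0.25, 0.0, 0.0, -0.25]
[-0.25, -0.01, 0.0, -0.27]
[-0.25, -0.01, 0.0, -0.25]
[-0.25, -0.01, 0.0, -0.18]
[-0.25, 0.02, 0.0, -0.07]
[-0.23, 0.03, 0.0, -0.0]
[-0.19, 0.03, 0.0, -0.0]
[-0.15, 0.02, 0.0, -0.0]
[-0.1, 0.02, 0.0, -0.0]
[-0.06, 0.01, 0.0, -0.0]
[-0.02, 0.0, 0.0, -0.0]
end [530. 252.] [0.00000000e+00 1.42108547e-14] -95.78289043219114 tool [545.03779333 340.93742054] max [0.25285943 0.30491757 0.         0.88517667]
```

>>> {"op": "send_rows", "data": {"steps": [[[0.01,0.11,0,0.23,0],[0.03,0.22,0,0.59,0],[0.05,0.28,0,0.81,0],[0.05,0.3,0,0.89,0],[0.05,0.29,0,0.81,0]]]}}

```text
time_s: 24.18
ee_pos: [530.4, 467.1, 178.1]
ee_rot: [180.0, -0.0, 80.9]
force: [-0.5, 0.5, -6.6]
gripper_width: 35.8
gripper_force: 60.0
```

>>> {"op": "send_rows", "data": {"steps": [[[0.04,0.23,0,0.59,0],[0.03,0.13,0,0.23,0],[-0.01,0.07,0,0,0],[-0.06,0.08,0,0,0],[-0.11,0.08,0,0,0]]]}}

```text
time_s: 24.6
ee_pos: [551.6, 457.6, 177.9]
ee_rot: [-180.0, -0.0, 75.6]
force: [0.0, 0.4, -6.3]
gripper_width: 35.9
gripper_force: 60.0
```

>>> {"op": "send_rows", "data": {"steps": [[[-0.17,0.08,0,0,0],[-0.22,0.08,0,0,0],[-0.25,0.06,0,-0.07,0],[-0.25,0.03,0,-0.18,0],[-0.25,0,0,-0.25,0]]]}}

```text
time_s: 25.02
ee_pos: [550.3, 409.2, 178.2]
ee_rot: [180.0, 0.0, 79.0]
force: [0.0, -0.8, -6.2]
gripper_width: 35.4
gripper_force: 60.0
```

>>> {"op": "send_rows", "data": {"steps": [[[-0.25,-0.01,0,-0.27,0],[-0.25,-0.01,0,-0.25,0],[-0.25,-0.01,0,-0.18,0],[-0.25,0.02,0,-0.07,0],[-0.23,0.03,0,0,0]]]}}

```text
time_s: 25.43
ee_pos: [544.0, 360.6, 178.3]
ee_rot: [-180.0, 0.0, 84.2]
force: [-0.9, -0.2, -6.3]
gripper_width: 35.7
gripper_force: 60.0
```

>>> {"op": "send_rows", "data": {"steps": [[[-0.19,0.03,0,0,0],[-0.15,0.02,0,0,0],[-0.1,0.02,0,0,0],[-0.06,0.01,0,0,0],[-0.02,0,0,0,0]]]}}

```text
time_s: 25.85
ee_pos: [545.6, 340.9, 178.0]
ee_rot: [180.0, -0.0, 84.2]
force: [-0.3, -0.8, -6.0]
gripper_width: 35.7
gripper_force: 60.0
```

```bash
python3 -c "
from est import *
est(5)"
```

```text
t 26.1 d [19.4 20.  20.7 22.  22.6] v 16.7 r 22.6 m 484 dolly [558.9 249.8] tray [536.4 252. ] yaw -95.8
```

```bash
cat > opt.py <<'E'
from h import *
from scipy.optimize import least_squares
G=np.array([535.5,252.]);S=4
def path(q,c0,yaw0,N):
    n=N*S;s=np.linspace(0,1,n+1);b=s**3*(10-15*s+6*s*s)
    B=np.array([np.sin(np.pi*s)**2*np.cos(j*np.pi*s) for j in range(4)])
    q=np.asarray(q);c1=q[:2];a1=q[2]
    c=np.array([c0[i]+(c1[i]-c0[i])*b+q[3+4*i:7+4*i]@B for i in (0,1)]).T
    a=yaw0+(a1-yaw0)*b+q[11:15]@B
    return c,a
def sim(c,a,d,v,mu,k=.2,g=0,hold=24):
    dt=1/12/S;n=len(a)
    c=np.vstack([c,np.repeat(c[-1:],hold*S,0)]);a=np.r_[a,np.repeat(a[-1],hold*S)]
    acc=np.gradient(np.gradient(c,dt,axis=0),dt,axis=0);w=np.gradient(a,dt);D=[d]
    for i in range(len(a)-1):
        f=d*w[i]**2-(-np.sin(a[i])*acc[i,0]+np.cos(a[i])*acc[i,1])+g-mu*np.tanh(v/2)-k*v
        v+=f*dt;d+=v*dt;D.append(d)
        if i==n-1: ve=v
    return np.array(D),ve
def solve(p,v,yawdeg,r,N=48,dd=0,yawpref=None,cases=((9.8,0),(6,0))):
    a0=np.radians(yawdeg);c0=np.asarray(p)-r*np.array([-np.sin(a0),np.cos(a0)])
    def res(q,full=False):
        c,a=path(q,c0,a0,N);o=[]
        for mu,g in cases:
            D,ve=sim(c,a,r,v,mu,g=g);e=c[-1]+D[-1]*np.array([-np.sin(a[-1]),np.cos(a[-1])])-G
            o+=[(D[N*S]-dd)/3,(D[-1]-dd)/4,ve/3,*(e/8)]+list(np.maximum(abs(D[::8])-60,0)/5)
        st=np.diff(c[::S],axis=0);sa=np.diff(a[::S])
        o+=list(np.maximum(np.linalg.norm(st,axis=1)-16,0)/2)+list(np.maximum(abs(sa)-.09,0)/.01)
        o+=list(np.diff(st,axis=0).ravel()*.08)+list(np.diff(sa)*4)
        if yawpref is not None:o.append((q[2]-np.radians(yawpref))/.3)
        if full:
            for mu,g in cases: D,ve=sim(c,a,r,v,mu,g=g);print("mu",mu,"D",D[::32].round(0),"ve",round(ve,1))
        return np.array(o)
    best=None;rng=np.random.default_rng(0)
    for t in range(8):
        q=np.r_[G,a0+rng.normal(0,.7),rng.normal(0,40,8),rng.normal(0,.3,4)]
        s=least_squares(res,q,max_nfev=60)
        if best is None or s.cost<best.cost:best=s
    q=best.x;res(q,True);c,a=path(q,c0,a0,N);print("cost",best.cost,"end",c[-1],np.degrees(a[-1]))
    xh=np.c_[np.cos(a),np.sin(a)];T=(c-90*xh)[::S];A=a[::S]
    y=A[0];P=T[0].copy();cur=T[0].copy();ya=A[0]
    for k in range(1,len(A)):   # integrate rounded rows so rounding does not build up
        x_=-np.array([np.cos(ya),np.sin(ya)]);y_=np.array([-np.sin(ya),np.cos(ya)]);d=T[k]-cur
        w=np.round([d@x_/40,d@y_/40,-(A[k]-ya)/.12],2);cur=cur+40*(w[0]*x_+w[1]*y_);ya-=.12*w[2]
        print(f"[{w[0]:.2f}, {w[1]:.2f}, 0, {w[2]:.2f}, 0]",end="\n" if k%5==0 else ", ")
    print("tool radius",np.linalg.norm(T,axis=1).min().round(),np.linalg.norm(T,axis=1).max().round(),"tool",T[::12].round().tolist())
if __name__=="__main__":
    solve((558.9,249.8),16.7,-95.8,22.6,45)
E
time python3 opt.py
```

```text
mu 9.8 D [23. 53. 56. 52. 33.  1. -1. -0. -0.] ve 0.7
mu 6 D [23. 54. 59. 55. 36.  3.  1.  1.  1.] ve -0.8
cost 0.4606031052379146 end [535.79127663 251.98418593] -109.78930691314176
[0.01, -0.01, 0, 0.03, 0], [0.03, -0.02, 0, 0.09, 0], [0.05, -0.03, 0, 0.13, 0], [0.05, -0.05, 0, 0.16, 0], [0.05, -0.06, 0, 0.15, 0]
[0.03, -0.07, 0, 0.11, 0], [0.01, -0.09, 0, 0.06, 0], [-0.02, -0.10, 0, -0.03, 0], [-0.05, -0.10, 0, -0.13, 0], [-0.07, -0.11, 0, -0.22, 0]
[-0.10, -0.11, 0, -0.30, 0], [-0.12, -0.11, 0, -0.36, 0], [-0.11, -0.10, 0, -0.40, 0], [-0.11, -0.10, 0, -0.40, 0], [-0.07, -0.08, 0, -0.35, 0]
[-0.05, -0.05, 0, -0.28, 0], [0.01, -0.02, 0, -0.16, 0], [0.06, 0.01, 0, -0.04, 0], [0.11, 0.06, 0, 0.10, 0], [0.16, 0.08, 0, 0.23, 0]
[0.19, 0.11, 0, 0.36, 0], [0.21, 0.12, 0, 0.45, 0], [0.21, 0.12, 0, 0.51, 0], [0.19, 0.12, 0, 0.54, 0], [0.16, 0.10, 0, 0.52, 0]
[0.11, 0.09, 0, 0.47, 0], [0.05, 0.09, 0, 0.39, 0], [-0.00, 0.08, 0, 0.29, 0], [-0.06, 0.09, 0, 0.18, 0], [-0.09, 0.10, 0, 0.09, 0]
[-0.13, 0.09, 0, -0.01, 0], [-0.16, 0.10, 0, -0.07, 0], [-0.15, 0.09, 0, -0.12, 0], [-0.16, 0.09, 0, -0.13, 0], [-0.13, 0.09, 0, -0.13, 0]
[-0.10, 0.08, 0, -0.09, 0], [-0.07, 0.07, 0, -0.06, 0], [-0.03, 0.07, 0, -0.01, 0], [-0.00, 0.07, 0, 0.04, 0], [0.02, 0.06, 0, 0.07, 0]
[0.05, 0.04, 0, 0.10, 0], [0.05, 0.04, 0, 0.10, 0], [0.04, 0.03, 0, 0.08, 0], [0.03, 0.02, 0, 0.06, 0], [0.01, 0.00, 0, 0.01, 0]
tool radius 595.0 659.0 tool [[546.0, 342.0], [511.0, 342.0], [519.0, 375.0], [549.0, 337.0]]
real	0m22.977s
user	0m20.090s
sys	0m0.113s
```

>>> {"op": "send_rows", "data": {"steps": [[[0.01,-0.01,0,0.03,0],[0.03,-0.02,0,0.09,0],[0.05,-0.03,0,0.13,0],[0.05,-0.05,0,0.16,0],[0.05,-0.06,0,0.15,0]]]}}

```text
time_s: 26.52
ee_pos: [539.5, 349.9, 177.9]
ee_rot: [-180.0, -0.0, 80.2]
force: [-0.6, 0.6, -6.7]
gripper_width: 35.9
gripper_force: 60.0
```

>>> {"op": "send_rows", "data": {"steps": [[[0.03,-0.07,0,0.11,0],[0.01,-0.09,0,0.06,0],[-0.02,-0.1,0,-0.03,0],[-0.05,-0.1,0,-0.13,0],[-0.07,-0.11,0,-0.22,0]]]}}

```text
time_s: 26.93
ee_pos: [519.9, 348.9, 177.9]
ee_rot: [-180.0, 0.0, 81.9]
force: [-0.7, 0.1, -6.4]
gripper_width: 35.9
gripper_force: 60.0
```

>>> {"op": "send_rows", "data": {"steps": [[[-0.1,-0.11,0,-0.3,0],[-0.12,-0.11,0,-0.36,0],[-0.11,-0.1,0,-0.4,0],[-0.11,-0.1,0,-0.4,0],[-0.07,-0.08,0,-0.35,0]]]}}

```text
time_s: 27.35
ee_pos: [498.2, 329.1, 178.0]
ee_rot: [-180.0, 0.0, 94.4]
force: [-0.6, -0.4, -5.8]
gripper_width: 35.6
gripper_force: 60.0
```

>>> {"op": "send_rows", "data": {"steps": [[[-0.05,-0.05,0,-0.28,0],[0.01,-0.02,0,-0.16,0],[0.06,0.01,0,-0.04,0],[0.11,0.06,0,0.1,0],[0.16,0.08,0,0.23,0]]]}}

```text
time_s: 27.77
ee_pos: [500.9, 342.2, 178.1]
ee_rot: [180.0, -0.0, 95.2]
force: [0.1, -0.1, -6.4]
gripper_width: 35.8
gripper_force: 60.0
```

>>> {"op": "send_rows", "data": {"steps": [[[0.19,0.11,0,0.36,0],[0.21,0.12,0,0.45,0],[0.21,0.12,0,0.51,0],[0.19,0.12,0,0.54,0],[0.16,0.1,0,0.52,0]]]}}

```text
time_s: 28.18
ee_pos: [524.5, 381.5, 177.8]
ee_rot: [180.0, -0.1, 78.7]
force: [-0.6, 0.1, -6.6]
gripper_width: 35.5
gripper_force: 60.0
```

>>> {"op": "send_rows", "data": {"steps": [[[0.11,0.09,0,0.47,0],[0.05,0.09,0,0.39,0],[0,0.08,0,0.29,0],[-0.06,0.09,0,0.18,0],[-0.09,0.1,0,0.09,0]]]}}

```text
time_s: 28.6
ee_pos: [540.8, 376.1, 177.7]
ee_rot: [180.0, -0.0, 69.1]
force: [0.4, -1.3, -6.3]
gripper_width: 35.9
gripper_force: 60.0
```

>>> {"op": "send_rows", "data": {"steps": [[[-0.13,0.09,0,-0.01,0],[-0.16,0.1,0,-0.07,0],[-0.15,0.09,0,-0.12,0],[-0.16,0.09,0,-0.13,0],[-0.13,0.09,0,-0.13,0]]]}}

```text
time_s: 29.02
ee_pos: [547.7, 340.5, 178.2]
ee_rot: [180.0, 0.0, 72.4]
force: [-0.1, -0.1, -5.9]
gripper_width: 36.1
gripper_force: 60.0
```

>>> {"op": "send_rows", "data": {"steps": [[[-0.1,0.08,0,-0.09,0],[-0.07,0.07,0,-0.06,0],[-0.03,0.07,0,-0.01,0],[0,0.07,0,0.04,0],[0.02,0.06,0,0.07,0]]]}}

```text
time_s: 29.43
ee_pos: [559.3, 330.8, 178.1]
ee_rot: [180.0, -0.0, 72.6]
force: [0.6, 0.2, -6.5]
gripper_width: 35.7
gripper_force: 60.0
```

>>> {"op": "send_rows", "data": {"steps": [[[0.05,0.04,0,0.1,0],[0.05,0.04,0,0.1,0],[0.04,0.03,0,0.08,0],[0.03,0.02,0,0.06,0],[0.01,0,0,0.01,0]]]}}

```text
time_s: 29.85
ee_pos: [566.3, 336.5, 177.8]
ee_rot: [180.0, -0.0, 70.2]
force: [-0.1, -0.5, -6.6]
gripper_width: 35.9
gripper_force: 60.0
```

```bash
python3 -c "
from est import *
est(5)"
```

```text
t 30.1 d [18.4 18.7 18.8 18.9 19.2] v 3.6 r 19.2 m 491 dolly [553.6 244.9] tray [535.6 251.4] yaw -109.8
```

>>> {"op": "send_rows", "data": {"steps": [[[0,0.15,0,0,0],[0,0.27,0,0,0],[0,0.17,0,0,0],[0,0.06,0,0,0],[0,0,0,0,0]]]}}

```text
time_s: 30.52
ee_pos: [591.7, 326.7, 177.7]
ee_rot: [180.0, -0.0, 70.2]
force: [-0.5, 0.8, -6.0]
gripper_width: 35.9
gripper_force: 60.0
```

>>> {"op": "send_rows", "data": {"steps": [[[0,0,0,0,0],[0,0,0,0,0],[0,0,0,0,0],[0,0,0,0,0]]]}}

```text
time_s: 30.85
ee_pos: [590.3, 327.4, 178.0]
ee_rot: [-180.0, -0.0, 70.3]
force: [-0.2, 0.2, -6.3]
gripper_width: 35.7
gripper_force: 60.0
```

```bash
python3 -c "
from est import *
est(4)"
```

```text
t 31.05 d [-0.2  0.3  0.7  0.9] v 7.4 r 1.0 m 487 dolly [561.  242.4] tray [560.1 242.7] yaw -109.7
```

>>> {"op": "send_rows", "data": {"steps": [[[0,0,0,0,0],[0,0,0,0,0],[0,0,0,0,0],[0,0,0,0,0],[0,0,0,0,0]]]}}

```text
time_s: 31.47
ee_pos: [590.6, 327.3, 178.0]
ee_rot: [-180.0, -0.0, 70.2]
force: [-0.4, -0.3, -6.6]
gripper_width: 35.8
gripper_force: 60.0
```

```bash
python3 -c "
from est import *
est(4)"
```

```text
t 31.6667 d [3.3 3.4 3.5 3.6] v 1.9 r 3.6 m 485 dolly [563.5 241.4] tray [560.2 242.6] yaw -109.8
```

>>> {"op": "send_rows", "data": {"steps": [[[0,0,0,0,0],[0,0,0,0,0],[0,0,0,0,0],[0,0,0,0,0],[0,0,0,0,0]]]}}

```text
time_s: 32.08
ee_pos: [590.6, 327.3, 178.0]
ee_rot: [-180.0, -0.0, 70.2]
force: [-0.3, -0.6, -6.9]
gripper_width: 35.9
gripper_force: 60.0
```

>>> {"op": "send_rows", "data": {"steps": [[[0,0,0,0,0],[0,0,0,0,0],[0,0,0,0,0],[0,0,0,0,0],[0,0,0,0,0]]]}}

```text
time_s: 32.5
ee_pos: [590.6, 327.3, 177.9]
ee_rot: [-180.0, -0.0, 70.2]
force: [0.0, 0.3, -7.4]
gripper_width: 35.9
gripper_force: 60.0
```

>>> {"op": "send_rows", "data": {"steps": [[[0,0,0,0,0],[0,0,0,0,0],[0,0,0,0,0],[0,0,0,0,0],[0,0,0,0,0]]]}}

```text
time_s: 32.92
ee_pos: [590.6, 327.3, 178.0]
ee_rot: [180.0, -0.0, 70.2]
force: [0.8, -0.4, -6.2]
gripper_width: 35.9
gripper_force: 60.0
```

```bash
python3 -c "
from est import *
est(4)
from d import rd
rd(('side','top'),'50')"
```

```text
t 33.1167 d [4.3 4.3 4.2 4.3] v -0.3 r 4.3 m 488 dolly [564.2 241.2] tray [560.2 242.6] yaw -109.8
t 33.17 side sleeve lo+20 4.1 hi-20 3.5 n 290 x -16..27 plateL -143..141 n226 plateR -33..42 n167 slope -0.0008 h 32.0 span 322
t 33.22 top sleeve lo+20 4.9 hi-20 3.7 n 485 x -18..25 plateL -142..139 n419 plateR -35..43 n260 slope 0.0003 h 32.9 span 323
tray [560.2 242.6] yaw -109.76 z 147.0 rot [-1.800e+02 -1.000e-02  7.024e+01] F [-0.3 -0.3 -6.3] T [ 0.38 -0.15 -0.03] w 36.0
```

View pics/top50.png

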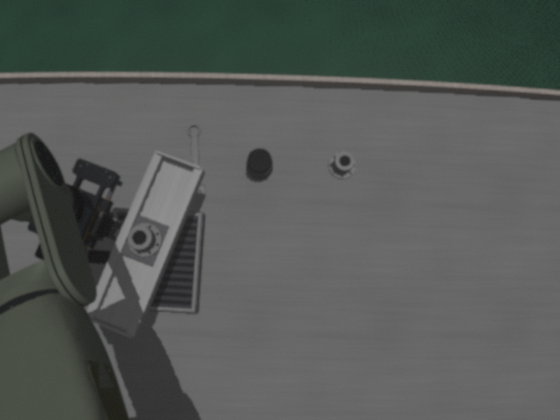

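The dolly has stopped. It is at (143,238) in the image, 4 mm from the tray's middle and about 31 mm from the grille centre, with the bystanders untouched. I'll hold it here.

>>> {"op": "send_rows", "data": {"steps": [[[0,0,0,0,0],[0,0,0,0,0],[0,0,0,0,0],[0,0,0,0,0],[0,0,0,0,0]]]}}

```text
time_s: 33.63
ee_pos: [590.6, 327.3, 178.0]
ee_rot: [-180.0, -0.0, 70.2]
force: [0.3, -0.4, -6.3]
gripper_width: 35.6
gripper_force: 60.0
```

>>> {"op": "send_rows", "data": {"steps": [[[0,0,0,0,0],[0,0,0,0,0],[0,0,0,0,0],[0,0,0,0,0],[0,0,0,0,0]]]}}

```text
time_s: 34.05
ee_pos: [590.6, 327.3, 178.0]
ee_rot: [-180.0, -0.0, 70.2]
force: [0.1, -0.0, -6.5]
gripper_width: 35.9
gripper_force: 60.0
```

>>> {"op": "send_rows", "data": {"steps": [[[0,0,0,0,0],[0,0,0,0,0],[0,0,0,0,0],[0,0,0,0,0],[0,0,0,0,0]]]}}

```text
time_s: 34.47
ee_pos: [590.6, 327.3, 178.0]
ee_rot: [-180.0, -0.0, 70.2]
force: [0.3, -0.0, -5.7]
gripper_width: 35.7
gripper_force: 60.0
```

>>> {"op": "send_rows", "data": {"steps": [[[0,0,0,0,0],[0,0,0,0,0],[0,0,0,0,0],[0,0,0,0,0],[0,0,0,0,0]]]}}

```text
time_s: 34.88
ee_pos: [590.6, 327.3, 178.0]
ee_rot: [180.0, -0.0, 70.2]
force: [-0.1, 0.2, -5.9]
gripper_width: 36.1
gripper_force: 60.0
```

>>> {"op": "send_rows", "data": {"steps": [[[0,0,0,0,0],[0,0,0,0,0],[0,0,0,0,0],[0,0,0,0,0],[0,0,0,0,0]]]}}

```text
time_s: 35.3
ee_pos: [590.6, 327.3, 178.0]
ee_rot: [-180.0, -0.0, 70.2]
force: [-0.6, -0.4, -6.3]
gripper_width: 35.6
gripper_force: 60.0
```

>>> {"op": "send_rows", "data": {"steps": [[[0,0,0,0,0],[0,0,0,0,0],[0,0,0,0,0],[0,0,0,0,0],[0,0,0,0,0]]]}}

```text
time_s: 35.72
ee_pos: [590.6, 327.3, 178.0]
ee_rot: [-180.0, -0.0, 70.2]
force: [-0.8, 0.7, -6.1]
gripper_width: 35.8
gripper_force: 60.0
```

>>> {"op": "send_rows", "data": {"steps": [[[0,0,0,0,0],[0,0,0,0,0],[0,0,0,0,0],[0,0,0,0,0],[0,0,0,0,0]]]}}

```text
time_s: 36.13
ee_pos: [590.6, 327.3, 178.0]
ee_rot: [180.0, -0.0, 70.2]
force: [-0.5, 0.3, -5.4]
gripper_width: 35.9
gripper_force: 60.0
```

>>> {"op": "send_rows", "data": {"steps": [[[0,0,0,0,0],[0,0,0,0,0],[0,0,0,0,0],[0,0,0,0,0],[0,0,0,0,0]]]}}

```text
time_s: 36.55
ee_pos: [590.6, 327.3, 177.9]
ee_rot: [-180.0, -0.0, 70.2]
force: [-0.3, -0.8, -7.1]
gripper_width: 35.9
gripper_force: 60.0
```

>>> {"op": "send_rows", "data": {"steps": [[[0,0,0,0,0],[0,0,0,0,0],[0,0,0,0,0],[0,0,0,0,0],[0,0,0,0,0]]]}}

```text
time_s: 36.97
ee_pos: [590.6, 327.3, 178.0]
ee_rot: [-180.0, -0.0, 70.2]
force: [-0.7, -0.4, -7.2]
gripper_width: 35.7
gripper_force: 60.0
```

>>> {"op": "send_rows", "data": {"steps": [[[0,0,0,0,0],[0,0,0,0,0],[0,0,0,0,0],[0,0,0,0,0],[0,0,0,0,0]]]}}

```text
time_s: 37.38
ee_pos: [590.6, 327.3, 178.0]
ee_rot: [-180.0, -0.0, 70.2]
force: [-0.0, -1.1, -6.1]
gripper_width: 35.5
gripper_force: 60.0
```

```bash
python3 -c "
from est import *
p,v,y,r=est(4)
if abs(r)<15 and abs(v)<10: print(env.job_done())"
```

```text
t 37.5833 d [4.3 4.3 4.3 4.3] v -0.1 r 4.3 m 486 dolly [564.2 241.2] tray [560.2 242.6] yaw -109.8
the job is handed in; nothing more can be done
None
```

I handed the job in at 37.6 s with the tray still gripped, level and about 107 mm above the grille. The dolly had been near the middle for about 6.5 s, fully at rest for the last 4.5 s or more, 4 mm from the tray's middle but about 31 mm off the grille centre (limit 50 mm); no verdict came back.

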